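Hook the lap's return spring onto its anchor post with the spring puller

TASK

Take the spring puller from its wooden stand and use it to stretch the return spring of the polishing-lap bed by its red eye, until the spring's hook goes over the brass post from the side and hangs fully home on it, in the gap between the brass post and the dark keeper plate. Feel for the gap gently: do not force the hook against post or keeper, do not touch the spring with the gripper's fingers, and leave the stones and the jar where they are. Then free the puller from the eye and stand it back upright in its stand.

Things in the scene. Friction and masses are not known exactly. Their poses are not given: they have to be found in the camera images.
- puller: Spring puller, upright, about 120 g: steel rod 7 mm in diameter with, at its tip, a toe 5 mm wide and 4 mm high reaching out to 8 mm from the rod's axis; a dark round collar 40 mm across from 32 to 38 mm above the tip; above it the orange handle. Origin: on the rod's axis at the tip. x: the way the toe points; z: up the handle.
- handle (a point): Where to grip the puller's square orange handle (24 x 24 mm, 38 to 88 mm above the tip): on its axis, 62 mm above the tip. A grip whose fingers close along the puller's x resists the spring's pull best. Axes as the puller's.
- stand: Fixed wooden block 75 x 75 mm, 42 mm high, with a square socket 26 mm wide and 38 mm deep in the middle of its top. Origin: centre of its underside; z up. The puller stands in it with its collar lying on the block's top, its tip then 10 mm above the table.
- bed: Fixed green bed plate of the polishing lap, 360 x 90 mm and 15 mm high, with a round spindle head (60 mm across, 70 mm high) at one end. Origin: on the table directly under the spring's pivot pin, 100 mm from that end of the plate; x: along the plate away from the spindle head, toward the anchor post; y: to its left; z up.
- pivot (a point): The pin on which the fixed end of the spring swings: on its axis at the height of the spring's wire, 55 mm above the table. Axes as the bed's. The spring's initial tension is 2 N; it pulls 0.2 N more per mm of stretch and stretches 47 mm at most.
- hook: Free end of the spring: a straight 5 mm steel wire bar on the line from the pivot, with a curl on its -y side and the red eye at its end. Always level, 55 mm above the table (it cannot be lifted); it swings about the pivot and moves outward as the spring stretches. Origin: on the bar's centre line, 115 mm from the pivot when slack; x: outward from the pivot, z up.
- seat (a point): Centre of the space inside the hook's curl, 8 mm to the -y side of the hook's origin: the brass post's axis is here when the hook is home. The curl is open on its pivot side; its tip is 17 mm to the -y side of the bar's centre line, and it reaches from 1 to 9 mm outward of this point, so 8 mm wide as it moves in sideways. Axes as the hook's.
- eye (a point): Centre of the red pull eye, 70 mm outward of the hook's origin: a level wire ring with a clear hole of 18 mm, wire 5 mm thick (52 to 57 mm above the table); the puller's tip goes down through it. Nothing under or round it within 15 mm is higher than 30 mm. Axes as the hook's.
- anchor: Fixed rail on the bed. A carriage is locked on it, not measured, up to 12 mm either way along x from this origin. It carries the upright brass anchor post (8 mm in diameter) and, behind a gap of 10.5 mm along x, the dark upright keeper plate (26 mm along x, 8 mm thick), tops 64 mm above the table. Origin: on the bed's top, 137 mm along x and 8 mm to the -y side of the pivot; axes as the bed's.
- rail_far (a point): Far end of the rail's top, 63 mm along x from the anchor's origin, 24 mm above the table. At the start the slack spring lies to the +y side of post and keeper; the hook goes in from there. Against post or keeper the curl stops with the bar's centre line about 20 mm to the +y side of the post's line; in the gap it goes on to about 8 mm. Home, the spring is stretched 10 to 34 mm.
- amethyst: Bystander: purple six-sided stone point, 48 mm wide, 60 mm high, loose. Origin at its underside.
- smoky: Bystander: dark brown six-sided stone point, 36 mm wide, 70 mm high, loose. Origin at its underside.
- jar: Bystander: small closed glass jar, 44 mm in diameter, 60 mm high, loose. Origin at its underside.
Things that resemble listed ones, but are neither listed nor needed, are in the scene too. Of the things that look like the puller, the middle-sized one is meant.

How it is judged:
On the way, in this order (a step that is already met when the one before it is completed fails the run):
1. the puller, in the eye, pulls the spring out (contact force between puller and hook above 3 N and distance between eye and pivot above 0.191 m), for 0.2 s.
2. the hook hangs on the post by itself, the puller no longer pulling (contact force between hook and anchor above 3 N and contact force between puller and hook below 1 N and y of hook in the frame of anchor between 0.004 and 0.0115 m), for 0.2 s.
At the end, for the whole second after the job is handed in: the hook hangs on the brass post by the spring's own pull (over 3 N), its bar 4 to 11.5 mm beside the post's line and within 15 mm of the anchor's middle along the rail; the puller is back in its socket, released, at rest, upright within 0.1 rad, collar within 4 mm of the block's top (contact force between hook and anchor above 3 N and contact force between puller and hook below 0.1 N and y of hook in the frame of anchor between 0.004 and 0.0115 m and x of hook in the frame of anchor between -0.015 and 0.015 m and horizontal distance between puller and stand below 0.013 m and height (world z) of puller below 0.014 m and angle between puller's own z axis and vertical below 0.1 rad and linear speed of puller below 0.02 m/s); the robot touches nothing.
It fails at once if the hook is forced against post or keeper with more than 12 N (contact force between hook and anchor above 12 N).
It fails at once if the puller loads the hook with more than 16 N (contact force between puller and hook above 16 N).
It fails at once if the gripper's fingers touch the hook (contact force between the fingers and hook above 0.5 N).
It fails at once if a stone or the jar is moved more than 15 mm (distance of any of amethyst, smoky, jar from where it was at the start of the episode above 0.015 m).
It also fails if it takes over 72 s, if anything falls off the work surface, if the arm or the gripper's body presses on something with over 40 N, if the wrist force passes 120 N, or if a joint passes its speed limit or range.

ROBOT

A 6-joint arm with a two-finger parallel gripper is mounted at the origin on the work surface. World frame = base frame: x ahead of the robot, y to its left, z up, the work surface at z = 0. Lengths are in m, angles in rad, forces in N, time in s.
With the tool pointing down it reaches from about 0.4 to 0.825 m from the base axis. Payload 7 kg.
Tool frame: the origin (TCP) lies where the fingers leave the gripper's body, on its centre line; the fingertips stand 66 mm ahead of it and the grasp point (between the pads) lies 47 mm ahead of it; z points along the fingers, y is the direction in which the jaws open and shut (so a half turn about z gives the same grasp; the last joint's range is limited). The gripper opens to 88 mm and grips with 3 to 60 N. Pads are 19 mm wide; open, the fingers measure 130 mm over their backs; the gripper's body (78 mm by 193 mm) begins 47 mm behind the grasp point.
Start: joints at [1.44, 0.359, 0.012, 0, -1.224, -0.288], TCP at [0.275, 0.617, 0.292] pointing down, gripper open.
Joint ranges: [-3.07, 3.07], [-1.43, 2.12], [-1.02, 1.25], [-3.03, 1.67], [-3.05, -0], [-3.03, 3.03]. Speed limits (rad/s): [2.39, 2.39, 3.01, 3.14, 3.14, 3.14].

INTERFACE

Orientations are given as a rotation vector (axis times angle).
In Python, from station import * gives the robot as it stands.
- The arm moves only by the tool send_rows, never from a script. Its argument "series" is a list of rows, each a list of 5 numbers: the shift along the tool's x, y, z in cm, then the turn about the tool's z in degrees, then the opening, from -1 (shut) to 1 (fully open). A call has 1 to 12 rows; each row shifts and turns the pose as measured when the row begins, along the tool's axes as they then stand; what a row does not reach is not made up. A row lasts 1/8 s, in which the tool goes at most 62.5 mm and 10.7 degrees, less where a joint would pass 70% of its speed; a pose out of reach is approached as far as the arm can. A call with a gripper value outside its range is refused whole. The fingers move at their own pace and stop on an object; the grip force is fixed at half the most. Time passes only in rows, so rows that do not move let the fingers close. It gives the time, the measured TCP pose, the force and the opening at its end, in the units of the state.
- sense(): the state, without advancing time (a new reading comes with each control period).
- capture(name): name is "scene" or "top"; returns a dict with "img" (400x640x3 uint8, red, green, blue), "range_z" (400x640 float32, m along the optical axis (not along the pixel's ray), 0 where there is no reading), "fx", "fy", "cx", "cy" (pixels), "D" ([k1, k2, p1, p2, k3] as OpenCV has them; the pictures are not rectified), "pose" (4x4, takes a point from camera to world coordinates). Camera axes: x right, y down, z forward; pixel columns grow to the right and rows downward; lengths in m; the calibration is good to about 2 mm. A picture is of the moment at which its call begins.
- close_job(): hands the job in, once; it reports no verdict.
The state is a dict: "time_s": time; "q": joint angles; "dq": joint speeds; "effort": joint torques, N m; "eef_pos": TCP position; "eef_rot": TCP orientation; "contact_force": force on the tool from outside, world axes, zero at the start; "ft_torque": the same for the moment, N m; "gripper_width": finger opening in m.
Only numpy, scipy, OpenCV 4.12 (cv2) and the standard library are available. Lean on these libraries where they do the work, as an engineer would, in place of code of your own. Each camera call takes 0.05 s, during which the arm holds its last target.

## Working session

There is one attempt and no reset: what is moved stays moved. The work goes in short steps, Python scripts to look and compute and a tool call to move; the robot and the scene stay as the last step left them, time stands still between calls to the robot, and variables do not carry over. Pictures are saved under pics/ and viewed, and the job is handed in when it is done.

Besides the shell and the picture viewer there is one more tool, called after "Request:" by a JSON object that holds its "api" and its "payload", one argument or row to a line. send_rows: Moves the arm, as the interface text tells. Its arguments: {"type":"object","properties":{"series":{"type":"array","items":{"type":"array","items":{"type":"number"}}}},"required":["series"]}

```bash
mkdir -p pics; ls; python3 - <<'E'
from station import *
import cv2,numpy as np
for n in ("scene","top"):
    c=capture(n); np.savez(n+"0.npz",**c)
    cv2.imwrite(f"pics/{n}0.png",c["img"][:,:,::-1]); print(n,c["fx"],c["cx"],c["cy"],c["D"],np.round(c["pose"],3).tolist())
print(sense())
E
```

```text
pics
scene 369.38912240172 318.69195743057566 199.31335736918922 [-0.03204813  0.          0.          0.          0.        ] [[0.596, 0.474, -0.648, 1.139], [0.803, -0.345, 0.487, -0.485], [0.007, -0.81, -0.586, 0.598], [0.0, 0.0, 0.0, 1.0]]
top 409.68426653936734 321.1344675496868 196.93565846865638 [-0.09961417  0.          0.          0.          0.        ] [[-0.022, -0.996, 0.092, 0.485], [-1.0, 0.022, -0.001, -0.055], [-0.001, -0.092, -0.996, 1.269], [0.0, 0.0, 0.0, 1.0]]
{'time_s': 0.1, 'q': array([ 1.44006991e+00,  3.59299395e-01,  1.11576241e-02, -2.92206609e-04,
       -1.22411993e+00, -2.88113556e-01]), 'dq': array([ 0.00075044, -0.00063652,  0.00251539,  0.00254653, -0.00115378,
       -0.00052824]), 'effort': array([-1.77419068e-03, -5.84165561e+01,  2.93755889e+01,  7.01548666e+00,
        1.02314207e-02, -4.79644996e-05]), 'eef_pos': array([0.27439734, 0.61633454, 0.29133263]), 'eef_rot': array([ 3.07147153e+00, -6.52958434e-01, -2.49172190e-04]), 'contact_force': array([-0.56490707, -0.2356923 ,  0.16438323]), 'ft_torque': array([-0.02918551, -0.00550578,  0.02005143]), 'gripper_width': 0.08753821845527011}
```

View pics/scene0.png

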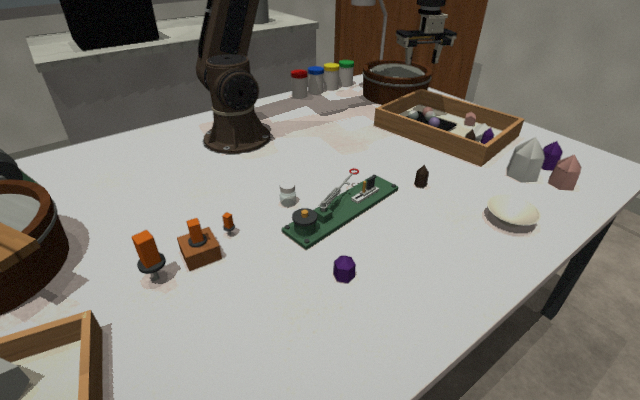

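View pics/top0.png

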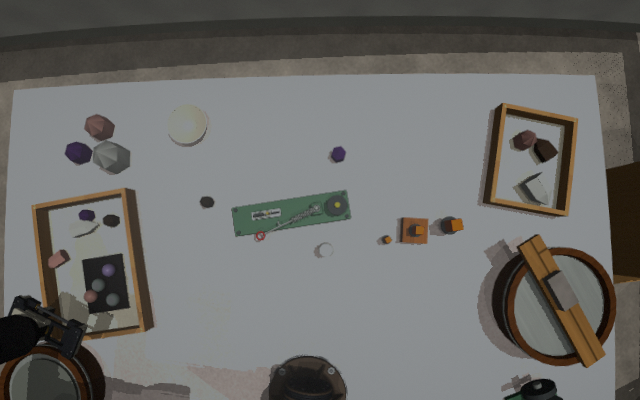

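Puller candidates: large orange at scene (148,249)/top (452,226), medium at (195,232)/(418,230) in the wooden stand, and small at (228,221)/(387,239). I choose the medium one in the stand and check it in a close crop.

```bash
cat > h.py <<'E'
import numpy as np,cv2
def load(f): return dict(np.load(f))
def K(c): return np.array([[c["fx"],0,c["cx"]],[0,c["fy"],c["cy"]],[0,0,1.]])
def ray(c,uv):
    p=cv2.undistortPoints(np.array(uv,float).reshape(-1,1,2),K(c),c["D"]).reshape(-1,2)
    d=np.c_[p,np.ones(len(p))]@c["pose"][:3,:3].T
    return c["pose"][:3,3],d
def plane(c,uv,z):
    o,d=ray(c,uv); return o+d*((z-o[2])/d[:,2])[:,None]
def proj(c,P):
    P=np.array(P,float).reshape(-1,3); T=np.linalg.inv(c["pose"])
    return cv2.projectPoints(P@T[:3,:3].T+T[:3,3],np.zeros(3),np.zeros(3),K(c),c["D"])[0].reshape(-1,2)
def cloud(c):
    v,u=np.mgrid[0:400,0:640]; uv=np.c_[u.ravel(),v.ravel()].astype(float)
    o,d=ray(c,uv); return (o+d*c["range_z"].reshape(-1,1)).reshape(400,640,3)
def crop(c,x0,y0,x1,y1,s,name):
    im=cv2.resize(c["img"][y0:y1,x0:x1,::-1],None,fx=s,fy=s,interpolation=cv2.INTER_CUBIC); cv2.imwrite("pics/"+name,im)
E
python3 - <<'E'
from h import *
s=load("scene0.npz");t=load("top0.npz")
crop(s,120,160,420,300,2.6,"c1.png"); crop(t,220,140,480,260,3,"c2.png")
for c,n in((s,"s"),(t,"t")):
    hsv=cv2.cvtColor(c["img"],cv2.COLOR_RGB2HSV); P=cloud(c)
    for nm,lo,hi in(("orange",(5,180,100),(18,255,255)),("red",(0,150,90),(4,255,255)),("red2",(172,150,90),(180,255,255)),("green",(55,80,30),(85,255,255)),("purple",(120,100,20),(150,255,255))):
        m=cv2.inRange(hsv,lo,hi); k,l,st,ce=cv2.connectedComponentsWithStats(m)
        for i in range(1,k):
            if st[i,4]>=12: 
                q=P[l==i]; print(n,nm,st[i,4],ce[i].round(1),q.mean(0).round(3),q[:,2].min().round(3),q[:,2].max().round(3))
E
```

```text
s orange 60 [226.2 218.8] [ 0.481 -0.257  0.061] 0.031 0.598
s orange 76 [192.2 223.2] [ 0.503 -0.339  0.102] 0.079 0.598
s orange 234 [141.1 241.4] [ 0.511 -0.443  0.112] 0.057 0.598
s red 55 [297.8  71.4] [-0.221  0.417  0.109] 0.106 0.111
s red 15 [354.1 170.7] [0.487 0.128 0.056] 0.054 0.057
s green 104 [346.2  63.4] [-0.206  0.681  0.104] 0.09 0.112
s green 22 [ 26.7 177.8] [-0.093 -0.634  0.02 ] 0.018 0.021
s green 1563 [337.6 213.6] [0.576 0.003 0.02 ] 0.003 0.598
s purple 106 [486.9 136.2] [0.561 0.673 0.037] 0.01 0.06
s purple 369 [551.3 155.8] [0.773 0.692 0.049] 0.001 0.598
s purple 461 [344.1 268.8] [ 0.744 -0.121  0.035] 0.001 0.598
t orange 115 [456.5 224.6] [ 0.504 -0.438  0.119] 0.112 0.124
t orange 61 [419.6 229.8] [ 0.492 -0.336  0.098] 0.094 0.103
t orange 17 [387.8 239.4] [ 0.467 -0.249  0.061] 0.056 0.066
t green 58 [516.5 397.4] [-0.034 -0.645  0.018] 0.01 0.024
t purple 76 [ 73.  150.2] [0.758 0.709 0.072] 0.052 0.089
t purple 55 [340.5 152.8] [ 0.731 -0.117  0.046] 0.037 0.058
t purple 36 [ 83.4 214.9] [0.558 0.677 0.054] 0.04 0.065
```

View pics/c1.png

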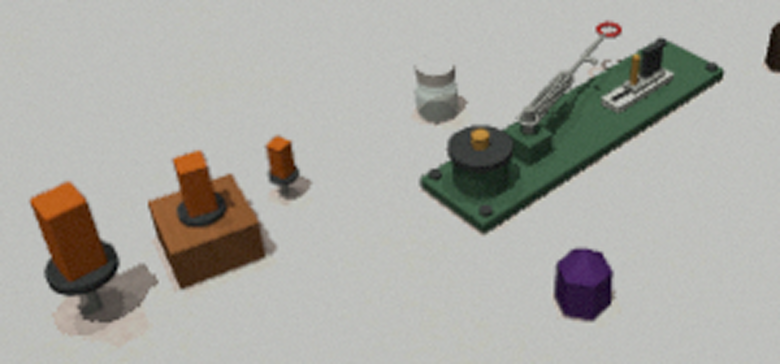

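View pics/c2.png

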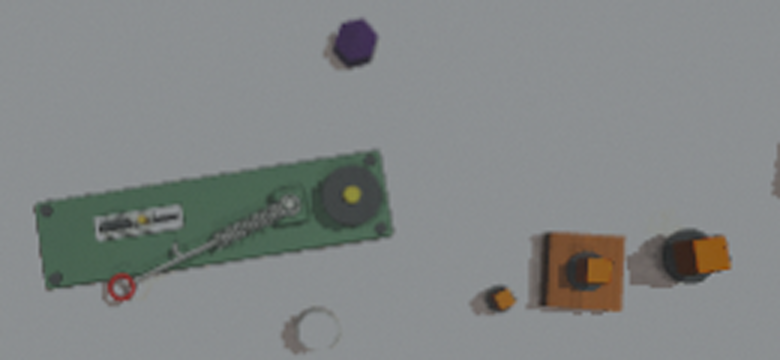

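The crop confirms the medium puller, standing in the block at c1 (195,190). Now the measurements.

```bash
python3 - <<'E'
from h import *
s=load("scene0.npz");t=load("top0.npz")
def hsv(c): return cv2.cvtColor(c["img"],cv2.COLOR_RGB2HSV)
H=hsv(t)
for p in((250,225),(330,215),(258,214),(266,213),(261,236),(418,230),(408,238),(316,208)): print(p,H[p[1],p[0]],t["img"][p[1],p[0]])
# bed plate corners
m=cv2.inRange(H,(50,50,30),(95,255,200)); m[:, :220]=0; m[:,365:]=0; m[:185]=0;m[245:]=0
cs=cv2.findContours(cv2.morphologyEx(m,cv2.MORPH_CLOSE,np.ones((5,5))),0,1)[0]; c=max(cs,key=cv2.contourArea)
P=plane(t,c.reshape(-1,2),0.015)
r=cv2.minAreaRect(P[:,:2].astype(np.float32)*1000); print("bed",r)
b=cv2.boxPoints(r); print(b)
# eye
for c,n in((s,"s"),(t,"t")):
    h=hsv(c); m=cv2.inRange(h,(0,90,50),(9,255,255))|cv2.inRange(h,(168,90,50),(180,255,255))
    k,l,st,ce=cv2.connectedComponentsWithStats(m)
    for i in range(1,k):
        if st[i,4]>=8:
            ys,xs=np.where(l==i); Q=plane(c,np.c_[xs,ys],0.0545)[:,:2]*1000
            if 400<Q[:,0].mean()<600 and 50<Q[:,1].mean()<250:
              (cx,cy),R=cv2.minEnclosingCircle(Q.astype(np.float32)); print(n,"red",st[i],ce[i],Q.mean(0),(cx,cy),R)
              e=cv2.fitEllipse(Q.astype(np.float32)) if len(Q)>5 else None
    # wooden stand top & orange
    m=cv2.inRange(h,(5,180,100),(18,255,255))
P=cloud(t); print("pin pts",P[205:212,312:320,2].round(3))
print("anchor z"); print(P[208:219,252:284,2].round(3)[:, ::2])
E
```

```text
(250, 225) [ 70  64 100] [ 75 100  83]
(330, 215) [71 56 73] [57 73 63]
(258, 214) [90 19 66] [61 66 66]
(266, 213) [ 25 116 130] [130 121  71]
(261, 236) [ 9 19 93] [93 88 86]
(418, 230) [ 16 196 143] [143  92  33]
(408, 238) [ 13 148 119] [119  79  50]
(316, 208) [ 54   9 142] [138 142 137]
bed ((553.7733764648438, 39.16209411621094), (86.93977355957031, 356.25738525390625), 7.599278926849365)
[[ 487.1288   209.97769]
 [ 534.24176 -143.15076]
 [ 620.41797 -131.6535 ]
 [ 573.305    221.47495]]
s red [349 168  10   6  25] [353.96 170.68] [485.91163774 129.12179192] (485.18701171875, 129.1826171875) 13.964884757995605
t red [256 231   9   9  38] [259.92105263 234.89473684] [488.15931503 127.96546557] (487.75860595703125, 127.69076538085938) 13.24905776977539
pin pts [[0.038 0.043 0.056 0.057 0.056 0.056 0.061 0.055]
 [0.042 0.04  0.054 0.041 0.066 0.066 0.043 0.057]
 [0.06  0.057 0.055 0.065 0.068 0.064 0.066 0.057]
 [0.056 0.059 0.058 0.068 0.066 0.069 0.066 0.057]
 [0.064 0.064 0.063 0.04  0.057 0.055 0.041 0.054]
 [0.059 0.061 0.062 0.058 0.062 0.061 0.051 0.055]
 [0.06  0.061 0.03
[... 454 characters left out ...]
 0.026 0.025 0.026 0.062 0.064 0.032 0.063 0.067 0.028 0.021 0.024
  0.029 0.025 0.024 0.018]
 [0.024 0.064 0.066 0.066 0.063 0.062 0.03  0.063 0.063 0.032 0.023 0.026
  0.022 0.024 0.02  0.014]
 [0.03  0.066 0.064 0.068 0.068 0.066 0.027 0.027 0.034 0.031 0.019 0.028
  0.025 0.022 0.021 0.017]
 [0.024 0.064 0.067 0.06  0.05  0.036 0.032 0.028 0.026 0.028 0.025 0.024
  0.023 0.024 0.028 0.018]
 [0.025 0.024 0.031 0.028 0.028 0.029 0.032 0.032 0.025 0.022 0.023 0.023
  0.012 0.015 0.016 0.016]
 [0.023 0.026 0.03  0.029 0.029 0.025 0.021 0.021 0.022 0.014 0.012 0.011
  0.015 0.017 0.013 0.013]
 [0.027 0.026 0.026 0.023 0.029 0.021 0.018 0.014 0.013 0.014 0.02  0.012
  0.014 0.019 0.022 0.013]]
```

```bash
python3 - <<'E'
from h import *
s=load("scene0.npz");t=load("top0.npz")
ux=np.array([-.1322,.9912]);uy=np.array([-.9912,-.1322]);O=np.array([564.4,-40.1])
def bed(q): q=np.array(q)[:,:2]*1000-O; return np.c_[q@ux,q@uy].round(1)
crop(t,240,195,290,245,12,"c3.png"); crop(s,335,160,400,210,12,"c4.png");crop(t,300,190,350,225,12,"c5.png");crop(t,380,210,480,250,8,"c6.png")
for c,n in((s,"s"),(t,"t")):
    h=cv2.cvtColor(c["img"],cv2.COLOR_RGB2HSV); 
    m=cv2.inRange(h,(14,80,80),(34,255,255)); k,l,st,ce=cv2.connectedComponentsWithStats(m)
    for i in range(1,k):
        q=plane(c,[ce[i]],0.064); 
        if st[i,4]>=2 and 0.48<q[0,0]<.66 and -.15<q[0,1]<.25: print(n,"brass",st[i],ce[i].round(2),q.round(4),bed(q))
h=cv2.cvtColor(t["img"],cv2.COLOR_RGB2HSV)
print("pin",plane(t,[(316.2,207.8)],.066),bed(plane(t,[(316.2,207.8)],.066)))
P=cloud(t)
# rail: z .019..03 inside region ; keeper z>.055
B=((P[...,:2]*1000-O)); bx=B@ux;by=B@uy;z=P[...,2]
k=(z>.055)&(z<.075)&(bx>100)&(bx<220)&(np.abs(by+8)<15)
print("high",np.c_[bx[k],by[k],z[k]*1000].round(0)[np.argsort(bx[k])].tolist())
r=(z>.0205)&(z<.03)&(bx>80)&(bx<215)&(np.abs(by+8)<18); print("rail x",np.percentile(bx[r],[0,1,5,95,99,100]),np.percentile(by[r],[1,99]))
# stand top
k=(z>.036)&(z<.05)&(P[...,0]>.42)&(P[...,0]<.58)&(P[...,1]>-.40)&(P[...,1]<-.28)
q=P[k][:,:2]*1000; print("stand",k.sum(),cv2.minAreaRect(q.astype(np.float32)),q.mean(0))
E
```

```text
s brass [362 181   4  12  30] [363.6  186.17] [[0.5704 0.0879 0.064 ]] [[126.1 -22.9]]
s brass [301 209   7   9  51] [303.98 212.71] [[ 0.5713 -0.1012  0.064 ]] [[-61.4   1.2]]
t brass [334 202   6   6  28] [336.79 204.5 ] [[ 0.5727 -0.1015  0.064 ]] [[-61.9  -0.2]]
t brass [266 212   3   3   6] [266.83 212.83] [[0.5526 0.1054 0.064 ]] [[145.8  -7.6]]
pin [[ 0.56420518 -0.04056193  0.066     ]] [[-0.4  0.3]]
high [[142.0, -9.0, 67.0], [143.0, -7.0, 63.0], [144.0, -13.0, 64.0], [145.0, -10.0, 66.0], [146.0, -7.0, 61.0], [148.0, -10.0, 63.0], [148.0, -8.0, 63.0], [160.0, -12.0, 64.0], [160.0, -6.0, 66.0], [160.0, -9.0, 62.0], [162.0, -12.0, 67.0], [163.0, -10.0, 64.0], [163.0, -7.0, 65.0], [166.0, -13.0, 62.0], [166.0, -7.0, 68.0], [166.0, -10.0, 63.0], [169.0, -11.0, 62.0], [169.0, -8.0, 65.0], [170.0, -5.0, 58.0], [171.0, -11.0, 66.0], [172.0, -8.0, 68.0], [173.0, -6.0, 60.0], [174.0, -8.0, 71.0], [175.0, -12.0, 61.0], [176.0, -6.0, 63.0], [177.0, -12.0, 66.0], [178.0, -6.0, 67.0], [178.0, -9.0, 64.0], [180.0, -12.0, 65.0], [181.0, -9.0, 66.0], [181.0, -7.0, 64.0], [183.0, -13.0, 64.0], [184.0, -10.0, 66.0], [184.0, -7.0, 64.0]]
rail x [ 90.05384003 108.72808872 111.63683523 195.35877475 198.19873471
 198.87478592] [-21.02454056   2.68338517]
stand 524 ((492.8044738769531, -335.35400390625), (77.30925750732422, 75.28968811035156), 84.38380432128906) [ 492.67387921 -332.78229689]
```

View pics/c3.png

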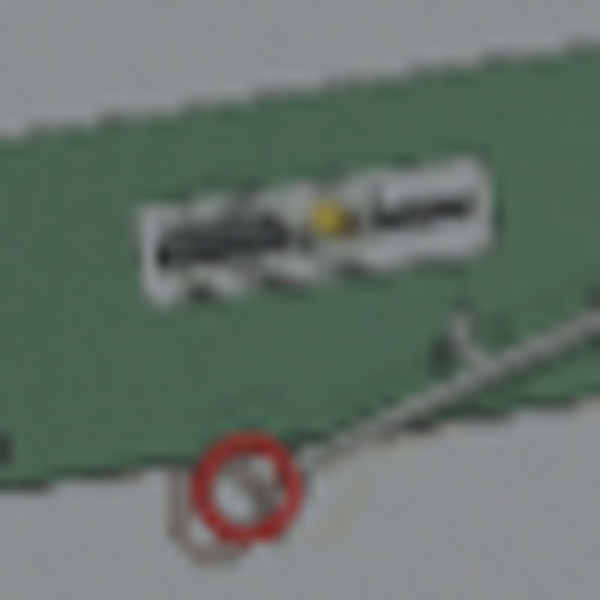

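View pics/c4.png

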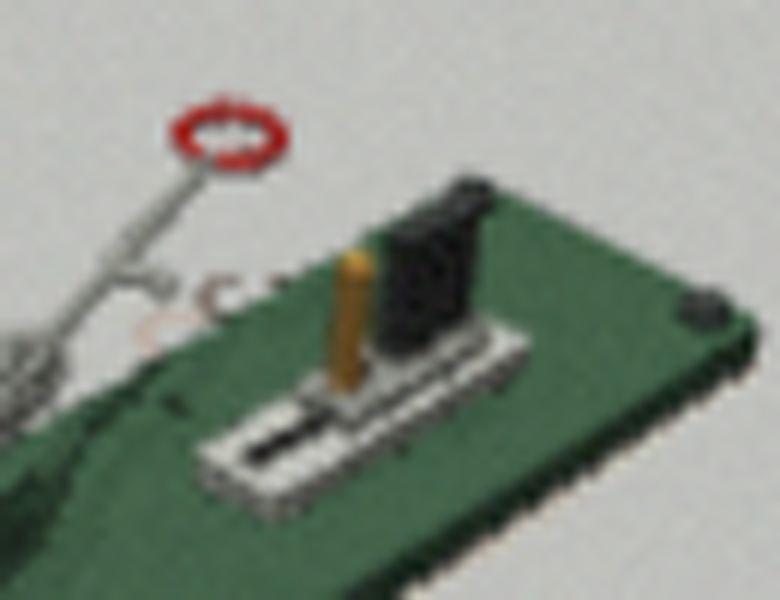

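View pics/c5.png

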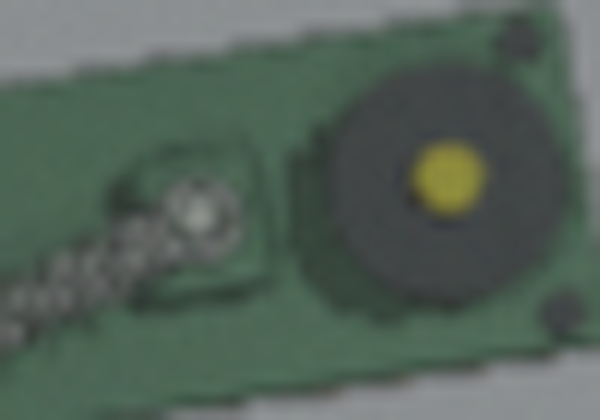

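View pics/c6.png

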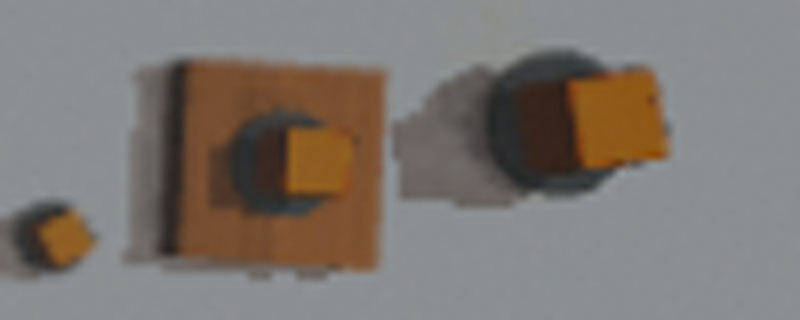

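```bash
python3 - <<'E'
from h import *
s=load("scene0.npz");t=load("top0.npz")
h=cv2.cvtColor(t["img"],cv2.COLOR_RGB2HSV)
# bright orange top of handle
m=cv2.inRange(h,(10,170,125),(20,255,255)); m[:,:412]=0;m[:,428:]=0
k,l,st,ce=cv2.connectedComponentsWithStats(m); i=1+np.argmax(st[1:,4])
big=cv2.resize(t["img"][215:250,395:435],None,fx=8,fy=8,interpolation=cv2.INTER_CUBIC)
hb=cv2.cvtColor(big,cv2.COLOR_RGB2HSV)
def rect(mask,z):
    c=max(cv2.findContours(mask,0,1)[0],key=cv2.contourArea).reshape(-1,2)
    uv=(c+.5)/8-.5+np.array([395,215]); return cv2.minAreaRect((plane(t,uv,z)[:,:2]*1000).astype(np.float32))
print("handle top",rect(cv2.inRange(hb,(8,185,118),(22,255,255)),.098))
r=rect(cv2.morphologyEx(cv2.inRange(hb,(5,110,80),(22,255,255)),cv2.MORPH_CLOSE,np.ones((25,25))),.042); print("stand top",r, cv2.boxPoints(r))
# scene handle top
print(ce[i],plane(t,[ce[i]],.098))
crop(s,165,205,235,275,9,"c7.png")
# post line in scene: post top candidates
for u in((364.3,181.3),(363.9,183)):
  o,d=ray(s,[u]); q=plane(s,[u],.064)[0,:2]*1000-np.array([564.4,-40.1]); print("post scene",q@[-.1322,.9912],q@[-.9912,-.1322])
print(proj(s,[(.5526-.0,.1054,.064),(.5526,.1054,.024)]))
print(proj(s,[(.492,-.336,.098),(.492,-.336,.042)]))
E
```

```text
handle top ((492.07916259765625, -335.576416015625), (22.209089279174805, 23.530893325805664), 85.90506744384766)
stand top ((491.7235412597656, -334.40380859375), (74.93507385253906, 73.40763092041016), 84.87944793701172) [[ 451.82217 -368.44592]
 [ 524.9368  -374.99768]
 [ 531.6249  -300.3617 ]
 [ 458.51025 -293.80994]]
[419.44444444 229.55555556] [[ 0.49287941 -0.3355638   0.098     ]]
post scene 145.2797016757374 -9.1186868020766
post scene 138.20565182285378 -13.697074356901439
[[363.96441829 180.99334458]
 [362.80481767 193.3527311 ]]
[[191.95812389 221.48123908]
 [196.86580243 241.03213476]]
```

View pics/c7.png

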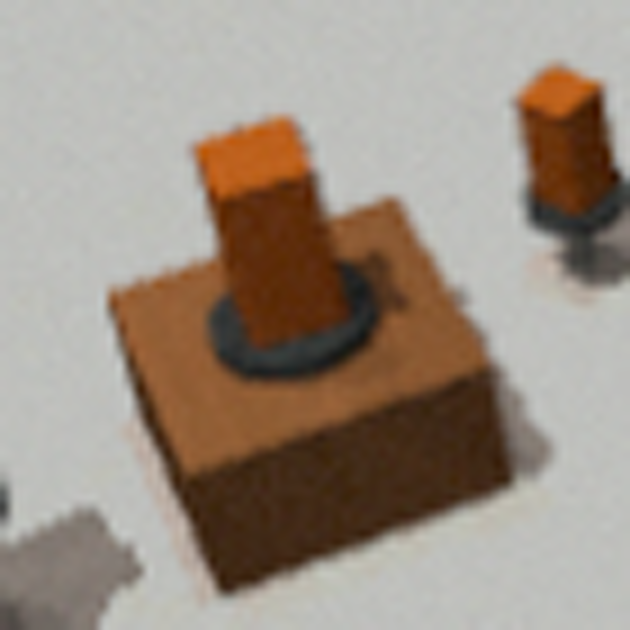

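Crops show the post top at scene (364,181) and the handle top at scene (193,222). Both cameras agree: post at bed x ≈ 145 mm, handle at (0.492, −0.3355), yaw −4.6°.

```bash
cat > plan.py <<'E'
from station import *
import numpy as np,sys
from scipy.spatial.transform import Rotation as R
# usage: plan.py grip step_cm x y z psi [x y z psi ...]  (m, deg)
a=[float(v) for v in sys.argv[1:]]; grip,step=a[0],a[1]
st=sense(); Rm=R.from_rotvec(st["eef_rot"]).as_matrix(); p=np.array(st["eef_pos"])
psi=np.degrees(np.arctan2(Rm[1,0],Rm[0,0])); print("now",p.round(4),"psi",round(psi,2),"tilt",np.degrees(np.arccos(-Rm[2,2])).round(2),"t",st["time_s"],"F",st["contact_force"].round(2),"w",round(st["gripper_width"],4))
rows=[]
for k in range(2,len(a),4):
    T=np.array(a[k:k+3]); dp=(a[k+3]-psi)
    n=max(1,int(np.ceil(max(np.linalg.norm(T-p)*100/step,abs(dp)/9.5))))
    for i in range(n):
        c,s=np.cos(np.radians(psi)),np.sin(np.radians(psi)); d=(T-p)/n*0+ (T-p)/(n-i)
        rows.append([round(float(100*(c*d[0]+s*d[1])),2),round(float(100*(s*d[0]-c*d[1])),2),round(float(-100*d[2]),2),round(-dp/n,1),grip]); p=p+d; psi+=dp/n
print(len(rows),str(rows).replace(" ",""))
E
python3 plan.py 1 5.5 0.5 0.25 0.29 -40 0.56 -0.2 0.29 -94.6 0.492 -0.3355 0.23 -94.6
```

```text
now [0.2744 0.6163 0.2913] psi -24.0 tilt 0.09 t 0.1 F [-0.56 -0.24  0.16] w 0.0875
20 [[4.44,3.04,0.02,np.float64(2.0),1.0],[4.54,2.88,0.02,np.float64(2.0),1.0],[4.64,2.72,0.02,np.float64(2.0),1.0],[4.73,2.56,0.02,np.float64(2.0),1.0],[4.82,2.39,0.02,np.float64(2.0),1.0],[4.9,2.22,0.02,np.float64(2.0),1.0],[4.97,2.05,0.02,np.float64(2.0),1.0],[5.04,1.87,0.02,np.float64(2.0),1.0],[3.72,3.4,-0.0,np.float64(6.1),1.0],[4.06,2.99,-0.0,np.float64(6.1),1.0],[4.36,2.54,-0.0,np.float64(6.1),1.0],[4.6,2.07,-0.0,np.float64(6.1),1.0],[4.79,1.57,-0.0,np.float64(6.1),1.0],[4.93,1.05,-0.0,np.float64(6.1),1.0],[5.02,0.53,-0.0,np.float64(6.1),1.0],[5.04,-0.01,-0.0,np.float64(6.1),1.0],[5.02,-0.54,-0.0,np.float64(6.1),1.0],[4.68,1.9,2.0,np.float64(0.0),1.0],[4.68,1.9,2.0,np.float64(0.0),1.0],[4.68,1.9,2.0,np.float64(0.0),1.0]]
```

Request:
{"api": "send_rows", "payload": {
  "series": [
    [4.4,3.0,0,2,1],
    [4.5,2.9,0,2,1],
    [4.6,2.7,0,2,1],
    [4.7,2.6,0,2,1],
    [4.8,2.4,0,2,1],
    [4.9,2.2,0,2,1],
    [5.0,2.0,0,2,1],
    [5.0,1.9,0,2,1]
  ]
}}

```text
time_s: 1.1
eef_pos: [0.5007, 0.2415, 0.2886]
eef_rot: [2.944, -1.076, -0.001]
contact_force: [1.2, -0.5, 0.3]
gripper_width: 0.0876
```

Request:
{"api": "send_rows", "payload": {
  "series": [
    [3.7,3.4,0,6,1],
    [4.1,3.0,0,6,1],
    [4.4,2.5,0,6,1],
    [4.6,2.1,0,6,1],
    [4.8,1.6,0,6,1],
    [4.9,1.0,0,6,1],
    [5.0,0.5,0,6,1],
    [5.0,0,0,6,1],
    [5.0,-0.5,0,6,1]
  ]
}}

```text
time_s: 2.22
eef_pos: [0.5553, -0.2238, 0.2894]
eef_rot: [2.097, -2.326, 0.002]
contact_force: [1.5, 1.4, 0.8]
gripper_width: 0.0877
```

```bash
sed -i 's/round(-dp\/n,1)/round(float(-dp\/n),1)/' plan.py; python3 plan.py 1 5.5 0.492 -0.3355 0.22 -94.6
```

```text
now [ 0.5553 -0.2238  0.2894] psi -95.94 tilt 0.55 t 2.225 F [1.47 1.37 0.81] w 0.0877
3 [[3.92,1.71,2.31,-0.4,1.0],[3.91,1.74,2.31,-0.4,1.0],[3.89,1.77,2.31,-0.4,1.0]]
```

Request:
{"api": "send_rows", "payload": {
  "series": [
    [3.9,1.7,2.3,-0.4,1],
    [3.9,1.7,2.3,-0.4,1],
    [3.9,1.8,2.3,-0.4,1],
    [0,0,0,0,1]
  ]
}}

```text
time_s: 2.72
eef_pos: [0.4885, -0.342, 0.2173]
eef_rot: [2.114, -2.309, -0.003]
contact_force: [0.5, 1.0, 0.7]
gripper_width: 0.0876
```

```bash
python3 plan.py 1 5.5 0.492 -0.3355 0.119 -94.6
```

```text
now [ 0.4885 -0.342   0.2173] psi -95.05 tilt 0.64 t 2.725 F [0.54 1.   0.75] w 0.0876
2 [[-0.34,-0.14,4.92,-0.2,1.0],[-0.34,-0.15,4.92,-0.2,1.0]]
```

Request:
{"api": "send_rows", "payload": {
  "series": [
    [-0.4,-0.2,1.5,-0.2,1],
    [-0.3,-0.1,2.5,-0.2,1],
    [0,0,2.5,0,1],
    [0,0,0,0,1]
  ]
}}

```text
time_s: 3.22
eef_pos: [0.4936, -0.3328, 0.1494]
eef_rot: [2.126, -2.3, -0.002]
contact_force: [-0.6, 0.5, 0.0]
gripper_width: 0.0876
```

```bash
python3 plan.py 1 5.5 0.492 -0.3355 0.119 -94.6; python3 -c "
from station import *
print(sense()['eef_rot'],sense()['dq'].round(4))"
```

```text
now [ 0.4936 -0.3328  0.1494] psi -94.51 tilt 0.57 t 3.225 F [-0.58  0.51  0.02] w 0.0876
1 [[0.28,0.14,3.04,0.1,1.0]]
[ 2.12557860e+00 -2.29992866e+00 -1.85442519e-03] [ 0.0141 -0.0246  0.0309  0.0145 -0.0073 -0.002 ]
```

Request:
{"api": "send_rows", "payload": {
  "series": [
    [0.2,0.1,1.5,0,1],
    [0,0,1.3,0,1],
    [0,0,0,0,1],
    [0,0,0,0,1]
  ]
}}

```text
time_s: 3.72
eef_pos: [0.4941, -0.3343, 0.1214]
eef_rot: [2.129, -2.298, 0.002]
contact_force: [-1.1, -0.4, 1.2]
gripper_width: 0.0878
```

```bash
python3 plan.py 1 5.5 0.492 -0.3355 0.119 -94.6; python3 - <<'E'
from station import *
from h import *
c=capture("scene"); crop(c,140,140,300,270,5,"g1.png"); print(sense()["eef_pos"],sense()["eef_rot"])
c=capture("scene"); print(sense()["eef_pos"],sense()["eef_rot"])
E
```

```text
now [ 0.4941 -0.3343  0.1214] psi -94.38 tilt 0.5 t 3.725 F [-1.05 -0.45  1.18] w 0.0878
1 [[0.14,0.2,0.24,0.2,1.0]]
[ 0.49401161 -0.33427332  0.12138867] [ 2.12891564 -2.29855406  0.00231635]
[ 0.49400673 -0.33426238  0.12146325] [ 2.12894667 -2.29868158  0.00243025]
```

View pics/g1.png

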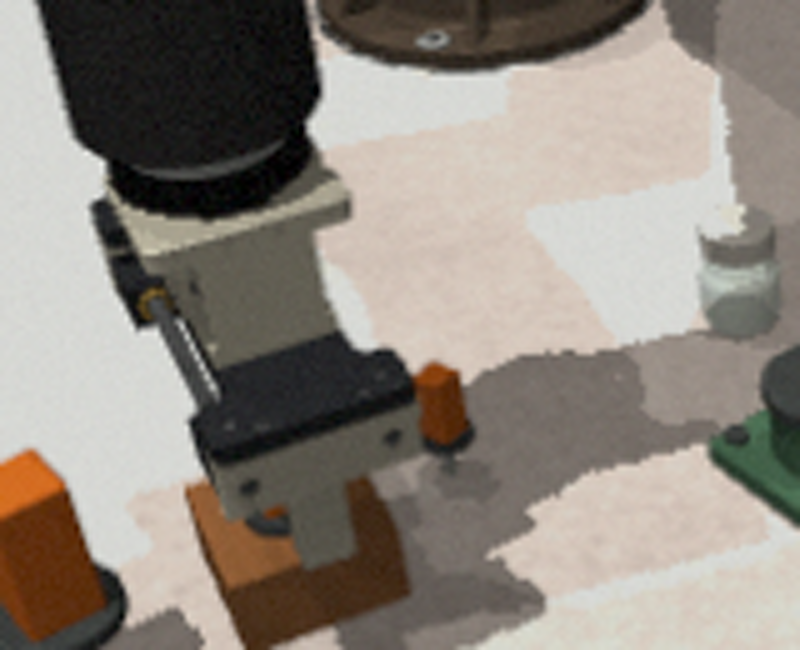

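Request:
{"api": "send_rows", "payload": {
  "series": [
    [0.1,0.2,0.2,0,1],
    [0,0,0,0,1],
    [0,0,0,0,-1],
    [0,0,0,0,-1],
    [0,0,0,0,-1],
    [0,0,0,0,-1],
    [0,0,0,0,-1],
    [0,0,0,0,-1]
  ]
}}

```text
time_s: 4.82
eef_pos: [0.4921, -0.3355, 0.1204]
eef_rot: [2.129, -2.3, 0.005]
contact_force: [-0.2, 0.3, 0.3]
gripper_width: 0.033
```

```bash
python3 plan.py -1 5.5 0.492 -0.3355 0.22 -94.6
```

```text
now [ 0.4921 -0.3355  0.1204] psi -94.4 tilt 0.47 t 4.825 F [-0.17  0.3   0.35] w 0.033
2 [[0.0,0.01,-4.98,0.1,-1.0],[0.0,0.01,-4.98,0.1,-1.0]]
```

Wonderfully quiet; still closing.

Request:
{"api": "send_rows", "payload": {
  "series": [
    [0,0,0,0,-1],
    [0,0,0,0,-1],
    [0,0,0,0,-1],
    [0,0,-0.5,0,-1],
    [0,0,-1,0,-1],
    [0,0,-2,0,-1],
    [0,0,-3,0,-1],
    [0,0,-3,0,-1],
    [0,0,-3,0,-1],
    [0,0,0,0,-1]
  ]
}}

```text
time_s: 6.08
eef_pos: [0.4922, -0.3344, 0.2526]
eef_rot: [2.129, -2.3, 0.006]
contact_force: [-0.3, -0.9, -1.3]
gripper_width: 0.0244
```

```bash
python3 - <<'E'
from station import *
from h import *
print(sense())
c=capture("scene");np.savez("lift.npz",**c); P=proj(c,sense()["eef_pos"]+np.array([0,0,-.109]))[0].astype(int); print(P)
crop(c,P[0]-40,P[1]-45,P[0]+40,P[1]+20,9,"g2.png")
E
```

```text
{'time_s': 6.075, 'q': array([-0.26408564,  0.25606483, -0.23185123,  0.00931592, -1.08371052,
        0.18283948]), 'dq': array([ 0.00164256,  0.01710755, -0.03775117, -0.02261845,  0.00614799,
        0.0002794 ]), 'effort': array([-3.84431868e-02, -4.98549950e+01,  2.87368476e+01,  6.99255288e+00,
       -3.72419581e-01, -1.96611509e-03]), 'eef_pos': array([ 0.49222409, -0.33444202,  0.25260303]), 'eef_rot': array([ 2.12939026, -2.29973502,  0.00577152]), 'contact_force': array([-0.27577953, -0.93536976, -1.27027132]), 'ft_torque': array([ 0.13159722, -0.13626998,  0.01921016]), 'gripper_width': 0.024352883789496477}
[188 204]
```

View pics/g2.png

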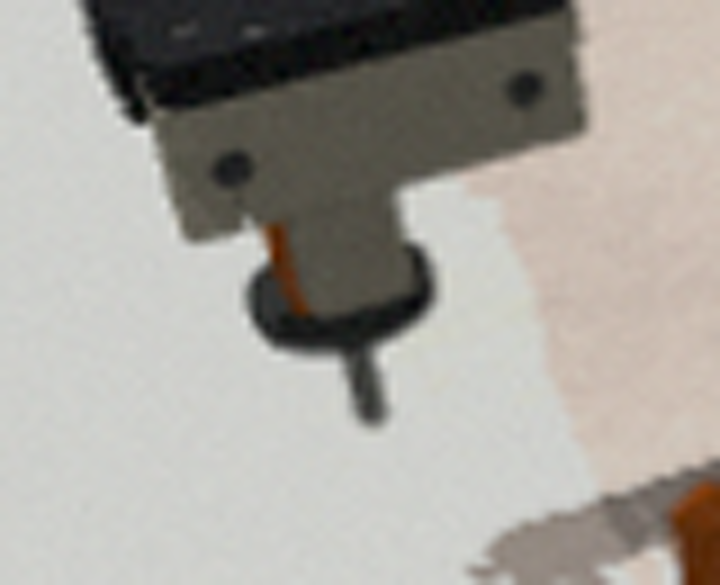

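The toe isn't clear yet (rod tip at g2 (372,415)), so I move closer to the camera and turn it.

```bash
python3 plan.py -1 5.5 0.64 -0.27 0.25 -42
```

```text
now [ 0.4915 -0.3341  0.251 ] psi -94.42 tilt 0.47 t 6.125 F [-0.26  1.08 -0.31] w 0.0244
6 [[-1.26,-2.38,0.02,-8.7,-1.0],[-0.88,-2.55,0.02,-8.7,-1.0],[-0.48,-2.65,0.02,-8.7,-1.0],[-0.07,-2.69,0.02,-8.7,-1.0],[0.34,-2.67,0.02,-8.7,-1.0],[0.74,-2.59,0.02,-8.7,-1.0]]
```

Request:
{"api": "send_rows", "payload": {
  "series": [
    [-1.3,-2.4,0,-8.7,-1],
    [-0.9,-2.5,0,-8.7,-1],
    [-0.5,-2.6,0,-8.7,-1],
    [-0.1,-2.7,0,-8.7,-1],
    [0.3,-2.7,0,-8.7,-1],
    [0.7,-2.6,0,-8.7,-1],
    [0,0,0,0,-1]
  ]
}}

```text
time_s: 7.0
eef_pos: [0.6385, -0.2637, 0.2419]
eef_rot: [2.939, -1.089, -0.024]
contact_force: [-0.7, 0.2, -1.4]
gripper_width: 0.0241
```

```bash
python3 - <<'E'
from station import *
from h import *
c=capture("scene");np.savez("lift2.npz",**c); e=sense()["eef_pos"];print(e,sense()["eef_rot"]); P=proj(c,e+np.array([0,0,-.109]))[0].astype(int); print(P)
crop(c,P[0]-40,P[1]-45,P[0]+40,P[1]+20,9,"g3.png")
E
```

```text
[ 0.63755    -0.26401293  0.24179899] [ 2.93730591 -1.09232334 -0.02469819]
[253 232]
```

View pics/g3.png

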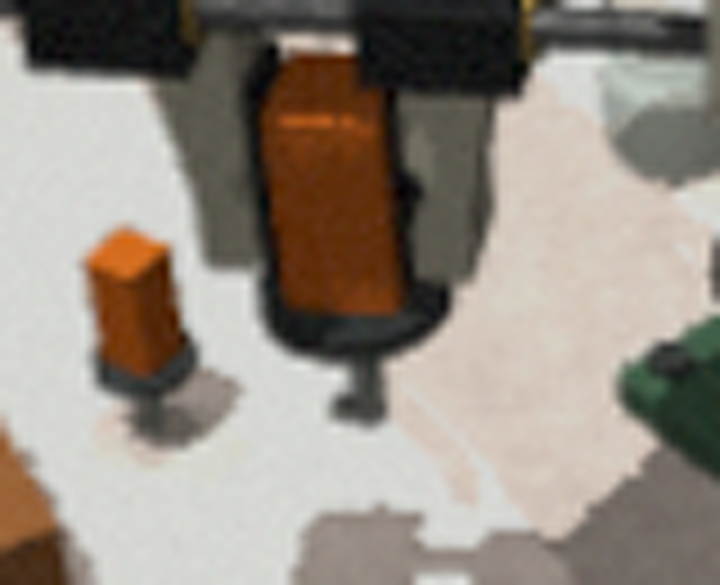

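The toe shows clearly to the left at g3 (345,405), i.e. scene (251,232). So the toe points along tool +y and the fingers close along the puller's x, as wanted. Next I carry it above the eye with the toe pointing outward.

```bash
cat > tip.py <<'E'
from station import *
import numpy as np,sys
from scipy.spatial.transform import Rotation as R
# tip in world and bed frames; plan to tip target:  tip.py step_cm X Y Z(mm world tip) psi ...
V=np.array([0,0,110.4])
O=np.array([564.35,-40.2]);ux=np.array([-.1322,.9912]);uy=np.array([-.9912,-.1322])
st=sense(); Rm=R.from_rotvec(st["eef_rot"]).as_matrix(); p=np.array(st["eef_pos"])*1000
psi=np.degrees(np.arctan2(Rm[1,0],Rm[0,0])); t=p+Rm@V
d=t[:2]-O; b=np.array([d@ux,d@uy]); F=st["contact_force"]
print("t",st["time_s"],"tip",t.round(1),"bed",b.round(1),"rad",np.hypot(*d).round(1),"ang",np.degrees(np.arctan2(b[1],b[0])).round(2),"psi",round(psi,1),"tiltvec",(Rm[:2,2]*110).round(1),"F",F.round(2),"Fbed",round(F[:2]@ux,2),round(F[:2]@uy,2),"w",round(st["gripper_width"],4))
a=[float(v) for v in sys.argv[1:]]
if a:
    step=a[0]*10; rows=[]; q=t.copy(); Rc=Rm.copy()
    for k in range(1,len(a),4):
        T=np.array(a[k:k+3]); dp=(a[k+3]-psi); 
        if dp>200: dp-=360
        if dp<-200: dp+=360
        n=max(1,int(np.ceil(max(np.linalg.norm(T-q)/step,abs(dp)/9.5)))); dd=(T-q)/n
        for i in range(n):
            m=Rc.T@dd/10; rows.append([round(float(v),2) for v in m]+[round(float(-dp/n),1),-1]); Rc=Rc@R.from_euler("z",-dp/n,degrees=True).as_matrix()
        q=T; psi+=dp
    print(len(rows),str(rows).replace(" ",""))
E
python3 tip.py 4 560 0 140 -110 487.6 126.1 100 -164
python3 - <<'E'
from h import *
from scipy.spatial.transform import Rotation as R
c=load("lift2.npz"); Rm=R.from_rotvec([2.93730591,-1.09232334,-0.02469819]).as_matrix()
print(proj(c,np.array([.63755,-.264013,.241799])+Rm@[0,0,.1104]))
E
```

```text
t 7.05 tip [ 635.6 -264.2  131.4] bed [-231.5  -41. ] rad 235.1 ang -169.95 psi -40.8 tiltvec [-1.9 -0.2] F [-0.45 -0.06 -2.23] Fbed 0.01 0.46 w 0.024
14 [[-2.87,-1.88,-0.1,8.6,-1],[-3.12,-1.43,-0.1,8.6,-1],[-3.3,-0.94,-0.1,8.6,-1],[-3.41,-0.43,-0.1,8.6,-1],[-3.43,0.08,-0.1,8.6,-1],[-3.38,0.6,-0.1,8.6,-1],[-3.25,1.1,-0.1,8.6,-1],[-3.05,1.58,-0.1,8.6,-1],[-1.57,1.84,0.68,9.0,-1],[-1.26,2.06,0.68,9.0,-1],[-0.92,2.24,0.68,9.0,-1],[-0.56,2.35,0.68,9.0,-1],[-0.19,2.41,0.68,9.0,-1],[0.19,2.41,0.68,9.0,-1]]
[[252.59720541 232.45069112]]
```

Request:
{"api": "send_rows", "payload": {
  "series": [
    [-2.9,-1.9,-0.1,8.6,-1],
    [-3.1,-1.4,-0.1,8.6,-1],
    [-3.3,-0.9,-0.1,8.6,-1],
    [-3.4,-0.4,-0.1,8.6,-1],
    [-3.4,0.1,-0.1,8.6,-1],
    [-3.4,0.6,-0.1,8.6,-1],
    [-3.2,1.1,-0.1,8.6,-1],
    [-3.0,1.6,-0.1,8.6,-1],
    [0,0,0,0,-1]
  ]
}}

```text
time_s: 8.18
eef_pos: [0.5555, 0.0024, 0.2467]
eef_rot: [1.716, -2.604, -0.022]
contact_force: [0.2, -0.0, -0.8]
gripper_width: 0.0242
```

```bash
python3 tip.py 3 487.6 126.1 100 -164
```

```text
t 8.175 tip [552.6   2.3 136.4] bed [43.7  6. ] rad 44.1 ang 7.86 psi -113.2 tiltvec [-3.  -0.1] F [ 0.16 -0.01 -0.76] Fbed -0.03 -0.16 w 0.0242
6 [[-1.47,1.79,0.63,8.5,-1],[-1.19,1.99,0.63,8.5,-1],[-0.89,2.15,0.63,8.5,-1],[-0.56,2.25,0.63,8.5,-1],[-0.23,2.31,0.63,8.5,-1],[0.12,2.32,0.63,8.5,-1]]
```

Request:
{"api": "send_rows", "payload": {
  "series": [
    [-1.4,1.8,0.6,8.5,-1],
    [-1.2,2.0,0.6,8.5,-1],
    [-0.9,2.1,0.6,8.5,-1],
    [-0.6,2.2,0.6,8.5,-1],
    [-0.2,2.2,0.6,8.5,-1],
    [0.1,2.2,0.6,8.5,-1],
    [0,0,0,0,-1],
    [0,0,0,0,-1]
  ]
}}

```text
time_s: 9.18
eef_pos: [0.4894, 0.1191, 0.2099]
eef_rot: [0.377, -3.089, -0.002]
contact_force: [-0.5, 0.3, -0.6]
gripper_width: 0.0242
```

```bash
python3 tip.py 1 487.6 126.1 85 -164; python3 - <<'E'
from station import *
from h import *
c=capture("scene"); np.savez("e1.npz",**c)
crop(c,305,125,415,215,7,"e1.png")
c=capture("top"); crop(c,230,190,300,250,10,"e1t.png"); np.savez("e1t.npz",**c)
E
```

```text
t 9.175 tip [486.1 118.8  99.5] bed [168.   56.5] rad 177.2 ang 18.61 psi -166.1 tiltvec [-3.3 -0.3] F [-0.45  0.25 -0.56] Fbed 0.31 0.41 w 0.0242
2 [[-0.18,0.33,0.72,-1.0,-1],[-0.19,0.33,0.72,-1.0,-1]]
```

View pics/e1.png

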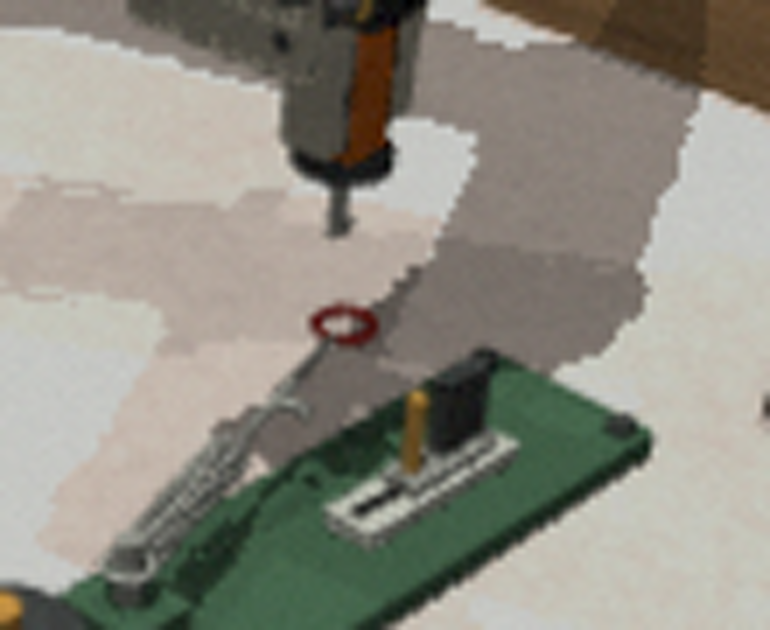

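View pics/e1t.png

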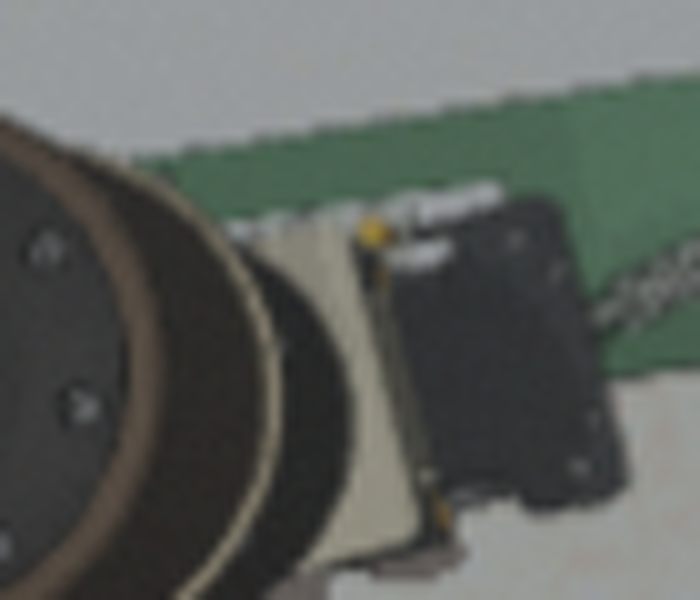

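Scene view e1: rod tip at scene px (353,158), red eye at about (354,171), unobstructed; the top view is blocked by the arm. I check the tip prediction and step down.

```bash
python3 - <<'E'
from h import *
c=load("e1.npz"); print(proj(c,[(.4861,.1188,.0995),(.4861,.1188,.1315),(.487,.1283,.0545)]))
h=cv2.cvtColor(c["img"],cv2.COLOR_RGB2HSV); m=cv2.inRange(h,(0,90,40),(9,255,255))|cv2.inRange(h,(168,90,40),(180,255,255)); m[:165]=0;m[178:]=0;m[:,:345]=0;m[:,362:]=0
ys,xs=np.where(m>0); print(xs.min(),xs.max(),ys.min(),ys.max()); Q=plane(c,np.c_[xs,ys],.0545)[:,:2]*1000; print(Q.mean(0),cv2.minEnclosingCircle(Q.astype(np.float32)))
E
python3 tip.py 1 487.6 126.1 75 -166
```

```text
[[352.18088278 157.76502525]
 [352.89301761 147.31736308]
 [353.99262405 170.92326286]]
350 358 169 173
[487.80631849 129.94918273] ((486.79827880859375, 128.82330322265625), 13.548847198486328)
t 9.275 tip [486.2 118.8  99.5] bed [168.   56.4] rad 177.2 ang 18.56 psi -166.1 tiltvec [-3.3 -0.3] F [ 0.6  -0.52 -1.27] Fbed -0.6 -0.53 w 0.0241
3 [[-0.13,0.22,0.82,-0.0,-1],[-0.13,0.22,0.82,-0.0,-1],[-0.13,0.22,0.82,-0.0,-1]]
```

Request:
{"api": "send_rows", "payload": {
  "series": [
    [-0.2,0.4,1.0,0,-1],
    [-0.1,0.3,1.0,0,-1],
    [0,0,0.4,0,-1],
    [0,0,0,0,-1],
    [0,0,0,0,-1]
  ]
}}

```text
time_s: 9.9
eef_pos: [0.4904, 0.1259, 0.1836]
eef_rot: [0.376, -3.088, -0.001]
contact_force: [-0.1, -0.9, -0.8]
gripper_width: 0.0241
```

```bash
python3 tip.py 1 487.6 126.1 62 -166; python3 - <<'E'
from station import *
from h import *
c=capture("scene"); np.savez("e2.npz",**c)
crop(c,325,130,385,190,10,"e2.png")
E
```

```text
t 9.9 tip [487.  125.6  73.2] bed [174.6  54.8] rad 182.9 ang 17.42 psi -166.1 tiltvec [-3.4 -0.3] F [-0.08 -0.87 -0.83] Fbed -0.85 0.2 w 0.0241
2 [[-0.05,0.02,0.56,-0.1,-1],[-0.05,0.02,0.56,-0.1,-1]]
```

View pics/e2.png

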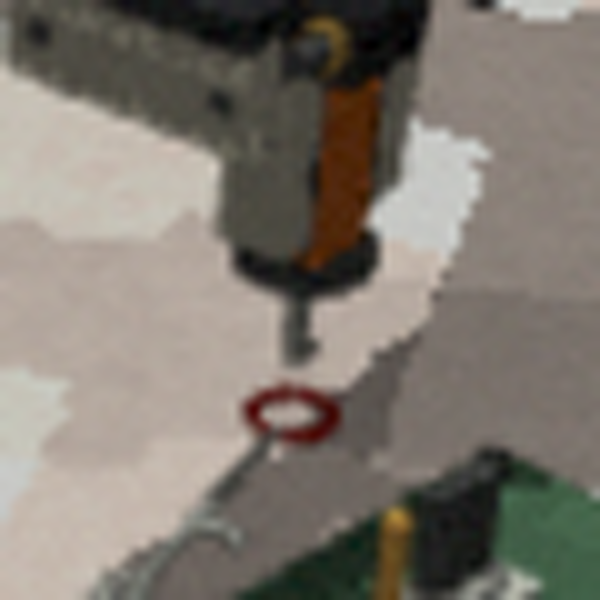

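```bash
python3 - <<'E'
from h import *
c=load("e2.npz"); g=cv2.cvtColor(c["img"],cv2.COLOR_RGB2GRAY).astype(int)
print(g[157:174,346:364])
A=np.array([.487,.1256,.0732]); up=np.array([.0034/.11,.0003/.11,1])
for h in(0,.004,.01,.016,.022,.03): print(h,proj(c,A+up*h).round(2))
E
```

```text
[[172 172 128  73  35  25  27  30  21  20  27  27  29  21  28  42 142 182]
 [167 169 168 147 102  68  48  36  33  30  19  22  32  47  73 110 163 171]
 [169 170 169 169 170 149 120  79  46  31  56  75  88 108 164 173 174 170]
 [174 173 171 173 173 175 172 121  72  65 131 167 171 171 172 173 171 168]
 [173 174 175 177 175 173 176 122  71  65 160 172 175 169 170 172 171 172]
 [171 174 170 171 172 170 172 102  68  67 159 171 172 170 175 173 173 173]
 [172 168 168 171 169 171 169 104  73  80 152 166 173 173 173 173 171 172]
 [174 171 170 166 170 172 170 105  67  57  86 162 172 172 173 174 166 164]
 [173 171 171 172 174 176 175 113  75  71 118 161 171 171 173 174 110  87]
 [172 173 172 171 172 171 171 132 111 123 164 173 174 172 177 168 106  88]
 [170 171 172 172 171 172 165 160 163 162 167 171 174 170 165 101  88  85]
 [168 169 168 174 161 161 133  98 121 126 154 160 161 160 103  86  87  86]
 [170 171 170 161 110  54  52  52  67  48  55  85  85  81  86  87  86  84]
 [171 174 171  95  36  76 108 116 136 104  56  34  45  83  88  86  84  82]
 [170 170 170  94  35 147 163 166 167 163 101  42  26  83  88  86  89  86]
 [170 172 171 131  71  69 126 125 123  92  58  29  43  81  86  84  88  89]
 [175 172 172 173 114  67  70  57  42  40  26  43  69  85  88  88  87  89]]
0 [[353.68 165.47]]
0.004 [[353.8  164.24]]
0.01 [[353.99 162.39]]
0.016 [[354.17 160.52]]
0.022 [[354.36 158.64]]
0.03 [[354.61 156.12]]
```

Rod pixels (centre column 354.2) match the prediction (354.1). The tip is over the eye, so I descend gently.

Request:
{"api": "send_rows", "payload": {
  "series": [
    [0,0,0.7,0,-1],
    [0,0,0.7,0,-1],
    [0,0,0.5,0,-1],
    [0,0,0,0,-1]
  ]
}}

```text
time_s: 10.45
eef_pos: [0.4897, 0.1259, 0.1634]
eef_rot: [0.375, -3.088, -0.001]
contact_force: [0.8, -0.0, -1.6]
gripper_width: 0.024
```

```bash
python3 tip.py 1 487.6 126.1 42 -166
```

```text
t 10.45 tip [486.4 125.6  53.1] bed [174.6  55.4] rad 183.2 ang 17.59 psi -166.1 tiltvec [-3.3 -0.3] F [ 0.76 -0.04 -1.59] Fbed -0.14 -0.74 w 0.024
2 [[-0.08,0.01,0.55,-0.1,-1],[-0.08,0.01,0.55,-0.1,-1]]
```

Request:
{"api": "send_rows", "payload": {
  "series": [
    [-0.1,0,0.5,0,-1],
    [0,0,0.5,0,-1],
    [0,0,0.2,0,-1],
    [0,0,0,0,-1]
  ]
}}

```text
time_s: 10.95
eef_pos: [0.4905, 0.1262, 0.1506]
eef_rot: [0.376, -3.088, -0.001]
contact_force: [0.8, 0.6, -1.7]
gripper_width: 0.024
```

```bash
python3 tip.py; python3 - <<'E'
from station import *
from h import *
c=capture("scene"); np.savez("e3.npz",**c)
crop(c,325,130,385,190,10,"e3.png")
E
```

```text
t 10.95 tip [487.2 125.9  40.2] bed [174.8  54.6] rad 183.1 ang 17.33 psi -166.1 tiltvec [-3.3 -0.3] F [ 0.79  0.63 -1.69] Fbed 0.52 -0.86 w 0.024
```

View pics/e3.png

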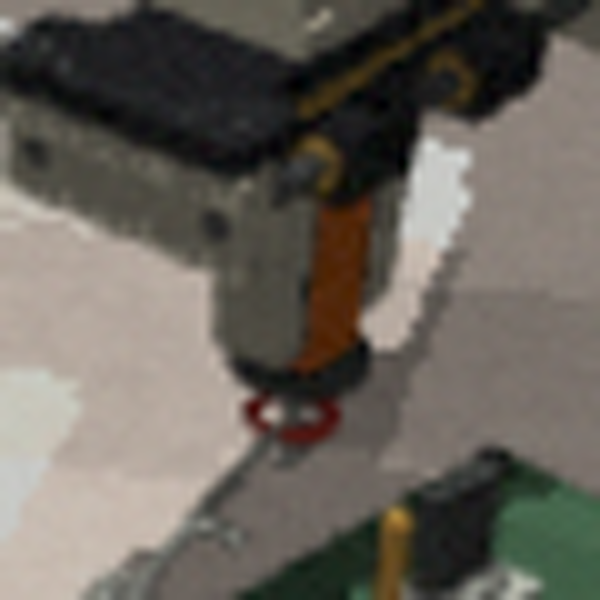

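The rod passes through the ring (e3 (290,412)) with the tip below it. Now I pull radially.

```bash
cat > pol.sh <<'E'
# pol.sh step R ang z psi
python3 - "$@" <<'P' > /tmp/a
import sys,math
s,R,a,z,psi=map(float,sys.argv[1:]); bx,by=R*math.cos(math.radians(a)),R*math.sin(math.radians(a))
print(s,564.35-.1322*bx-.9912*by,-40.2+.9912*bx-.1322*by,z,psi)
P
python3 tip.py $(cat /tmp/a)
E
bash pol.sh 0.8 210 17 41 -166
```

```text
t 11.0 tip [487.2 125.9  40.4] bed [174.8  54.5] rad 183.1 ang 17.3 psi -166.1 tiltvec [-3.3 -0.3] F [-0.29  0.15 -0.76] Fbed 0.19 0.26 w 0.0242
4 [[0.1,0.66,-0.01,-0.0,-1],[0.1,0.66,-0.01,-0.0,-1],[0.1,0.66,-0.01,-0.0,-1],[0.1,0.66,-0.01,-0.0,-1]]
```

Request:
{"api": "send_rows", "payload": {
  "series": [
    [0.1,0.6,0,0,-1],
    [0.1,0.6,0,0,-1],
    [0.1,0.6,0,0,-1],
    [0.1,0.6,0,0,-1],
    [0,0,0,0,-1],
    [0,0,0,0,-1]
  ]
}}

```text
time_s: 11.75
eef_pos: [0.4803, 0.1488, 0.1514]
eef_rot: [0.377, -3.088, 0.003]
contact_force: [2.7, -4.3, -0.5]
gripper_width: 0.024
```

```bash
bash pol.sh 0.8 224 17 41 -166;  python3 - <<'E'
from station import *
from h import *
c=capture("scene"); np.savez("e4.npz",**c)
crop(c,315,130,395,200,9,"e4.png")
E
python3 tip.py
```

```text
t 11.75 tip [476.9 148.1  41.1] bed [198.2  61.8] rad 207.6 ang 17.31 psi -166.1 tiltvec [-3.3 -0.6] F [ 2.73 -4.33 -0.52] Fbed -4.65 -2.14 w 0.024
3 [[0.06,0.54,0.0,-0.0,-1],[0.06,0.54,0.0,-0.0,-1],[0.06,0.54,0.0,-0.0,-1]]
t 11.8 tip [476.9 148.   41. ] bed [198.2  61.8] rad 207.6 ang 17.32 psi -166.1 tiltvec [-3.3 -0.6] F [ 1.45 -4.82 -1.26] Fbed -4.97 -0.8 w 0.0242
```

View pics/e4.png

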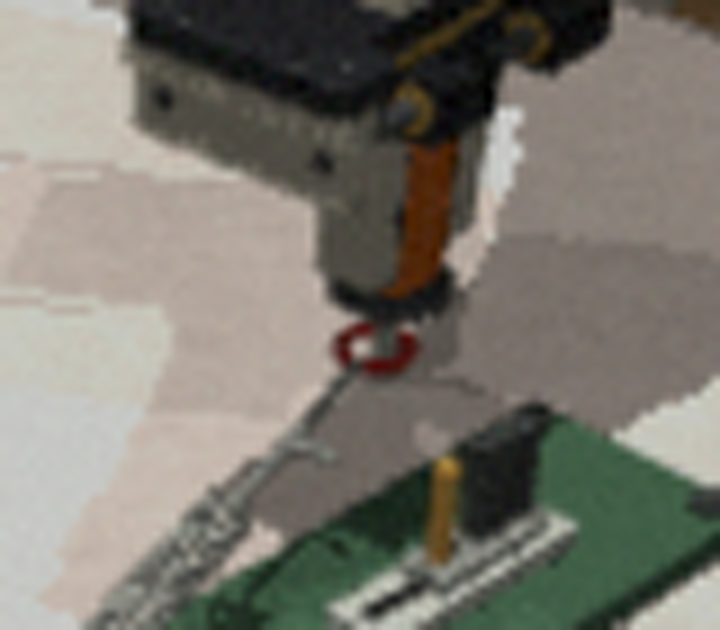

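The eye moved out with the rod (e4 (377,347)) and the force of about 5 N is as expected. I continue pulling, then swing.

Request:
{"api": "send_rows", "payload": {
  "series": [
    [0.1,0.55,0,0,-1],
    [0.1,0.55,0,0,-1],
    [0.1,0.5,0,0,-1],
    [0,0,0,0,-1],
    [0,0,0,0,-1]
  ]
}}

```text
time_s: 12.42
eef_pos: [0.473, 0.1606, 0.1513]
eef_rot: [0.379, -3.085, 0.013]
contact_force: [4.0, -7.4, -0.9]
gripper_width: 0.0244
```

```bash
bash pol.sh 0.8 224.5 8 41 -170
```

```text
t 12.425 tip [469.5 159.2  41. ] bed [210.2  67.6] rad 220.9 ang 17.84 psi -166.0 tiltvec [-3.5 -1.4] F [ 3.97 -7.44 -0.91] Fbed -7.9 -2.95 w 0.0244
5 [[-0.75,0.16,-0.03,0.8,-1],[-0.75,0.17,-0.03,0.8,-1],[-0.75,0.18,-0.03,0.8,-1],[-0.74,0.19,-0.03,0.8,-1],[-0.74,0.2,-0.03,0.8,-1]]
```

Request:
{"api": "send_rows", "payload": {
  "series": [
    [-0.7,0.2,0,0.8,-1],
    [-0.8,0.2,0,0.8,-1],
    [-0.8,0.2,0,0.8,-1],
    [-0.8,0.3,0,0.8,-1]
  ]
}}

```text
time_s: 12.92
eef_pos: [0.5006, 0.1724, 0.1497]
eef_rot: [0.29, -3.09, 0.026]
contact_force: [1.9, -7.9, -0.6]
gripper_width: 0.0242
```

```bash
bash pol.sh 0.8 224.5 7 41 -170
```

```text
t 12.925 tip [496.6 170.2  39.4] bed [217.5  39.3] rad 221.0 ang 10.24 psi -169.3 tiltvec [-3.9 -2.2] F [ 1.91 -7.92 -0.56] Fbed -8.1 -0.85 w 0.0242
2 [[-0.61,0.23,-0.11,0.4,-1],[-0.61,0.24,-0.11,0.4,-1]]
```

Request:
{"api": "send_rows", "payload": {
  "series": [
    [-0.6,0.3,-0.1,0,-1],
    [-0.6,0.3,-0.1,0,-1],
    [0,0.05,0,0,-1]
  ]
}}

```text
time_s: 13.3
eef_pos: [0.5105, 0.1777, 0.1502]
eef_rot: [0.289, -3.085, 0.036]
contact_force: [2.1, -9.0, -1.1]
gripper_width: 0.0244
```

```bash
bash pol.sh 0.8 224.5 7 41 -170;  python3 - <<'E'
from station import *
from h import *
c=capture("scene"); np.savez("e5.npz",**c)
crop(c,325,140,405,210,9,"e5.png")
E
python3 tip.py
```

```text
t 13.3 tip [506.  174.6  39.9] bed [220.6  29.4] rad 222.6 ang 7.59 psi -169.3 tiltvec [-4.5 -3. ] F [ 2.12 -8.95 -1.14] Fbed -9.16 -0.92 w 0.0244
1 [[-0.21,0.2,-0.12,0.7,-1]]
t 13.35 tip [505.7 174.4  39.8] bed [220.5  29.8] rad 222.5 ang 7.69 psi -169.3 tiltvec [-4.5 -3. ] F [ 2.07 -8.91 -1.47] Fbed -9.11 -0.87 w 0.024
```

View pics/e5.png

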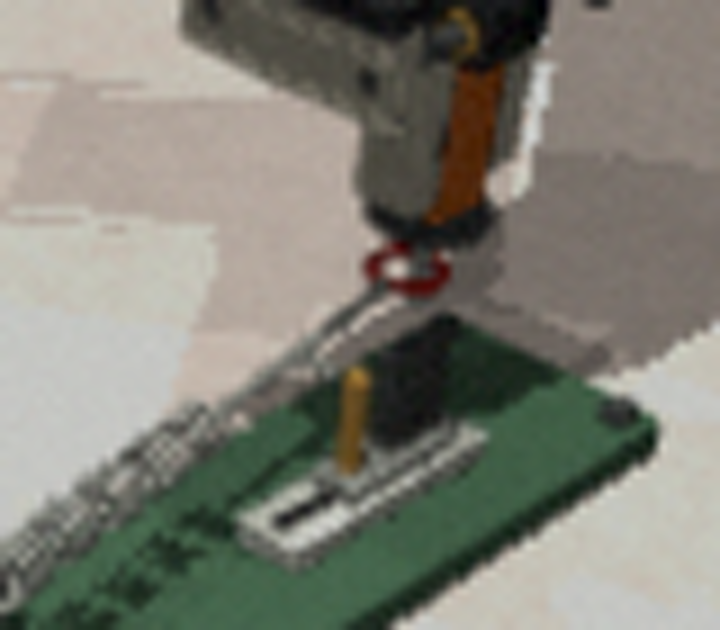

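```bash
cat > eye.py <<'E'
from h import *
import sys
def eye(c,ret=False):
    O=np.array([564.35,-40.2]);ux=np.array([-.1322,.9912]);uy=np.array([-.9912,-.1322])
    big=cv2.resize(c["img"],None,fx=4,fy=4,interpolation=cv2.INTER_CUBIC)
    h=cv2.cvtColor(big,cv2.COLOR_RGB2HSV); m=cv2.inRange(h,(0,110,40),(9,255,255))|cv2.inRange(h,(168,110,40),(180,255,255))
    ys,xs=np.where(m>0); uv=np.c_[(xs+.5)/4-.5,(ys+.5)/4-.5]; Q=plane(c,uv,.0545)[:,:2]*1000
    k=(Q[:,0]>440)&(Q[:,0]<620)&(Q[:,1]>90)&(Q[:,1]<240); Q=Q[k]
    (x,y),r=cv2.minEnclosingCircle(Q.astype(np.float32)); d=np.array([x,y])-O; b=np.array([d@ux,d@uy]); R=np.hypot(*b)
    print("eye",round(x,1),round(y,1),"r",round(r,1),"bed",b.round(1),"R",R.round(1),"ang",np.degrees(np.arctan2(b[1],b[0])).round(2),"hook by/anchor",(b[1]*(R-70)/R+8).round(1))
for f in sys.argv[1:]: eye(load(f))
E
python3 eye.py scene0.npz e3.npz e4.npz e5.npz
```

```text
eye 486.8 128.2 r 14.5 bed [177.2  54.6] R 185.4 ang 17.12 hook by/anchor 42.0
eye 483.6 132.7 r 21.3 bed [182.1  57.2] R 190.8 ang 17.43 hook by/anchor 44.2
eye 471.7 164.5 r 37.3 bed [215.1  64.8] R 224.7 ang 16.76 hook by/anchor 52.6
eye 503.2 191.0 r 35.1 bed [237.3  30.1] R 239.2 ang 7.22 hook by/anchor 29.3
```

```bash
python3 - <<'E'
s=open("eye.py").read()
s=s.replace("(0,110,40),(9,","(0,110,40),(5,")
s=s.replace("    (x,y),r=","    l=Q.copy()\n    for _ in range(3):\n        ctr=np.median(Q,0); Q=Q[np.linalg.norm(Q-ctr,axis=1)<19]\n    (x,y),r=")
open("eye.py","w").write(s)
E
python3 eye.py scene0.npz e3.npz e4.npz e5.npz
```

```text
eye 486.8 128.2 r 14.5 bed [177.2  54.6] R 185.4 ang 17.12 hook by/anchor 42.0
eye 488.5 128.2 r 14.6 bed [177.   52.9] R 184.7 ang 16.64 hook by/anchor 40.8
eye 481.1 143.4 r 14.8 bed [193.   58.2] R 201.5 ang 16.79 hook by/anchor 46.0
eye 509.2 170.0 r 14.6 bed [215.7  26.8] R 217.3 ang 7.1 hook by/anchor 26.2
```

Request:
{"api": "send_rows", "payload": {
  "series": [
    [-0.3,0.15,-0.1,0,-1],
    [-0.3,0.15,0,0,-1]
  ]
}}

```text
time_s: 13.6
eef_pos: [0.5145, 0.1788, 0.1501]
eef_rot: [0.287, -3.08, 0.044]
contact_force: [1.6, -7.6, -0.7]
gripper_width: 0.0245
```

```bash
cat > look.sh <<'E'
python3 - $1 <<'P'
import sys
from station import *
from h import *
c=capture("scene"); np.savez(sys.argv[1]+".npz",**c)
crop(c,325,140,405,210,9,sys.argv[1]+".png")
P
python3 eye.py $1.npz; bash pol.sh 0.8 ${2:-224} ${3:-5} 41 -170
E
bash look.sh e6 224 4.5
```

```text
eye 511.3 169.0 r 14.9 bed [214.4  24.9] R 215.8 ang 6.63 hook by/anchor 24.8
t 13.65 tip [509.7 175.2  39.7] bed [220.7  25.7] rad 222.2 ang 6.63 psi -169.4 tiltvec [-4.9 -3.6] F [ 2.7  -7.67 -1.24] Fbed -7.96 -1.66 w 0.0245
2 [[-0.41,0.1,-0.09,0.3,-1],[-0.41,0.11,-0.09,0.3,-1]]
```

Request:
{"api": "send_rows", "payload": {
  "series": [
    [-0.2,0.25,0,0,-1],
    [-0.2,0.2,0,0,-1]
  ]
}}

```text
time_s: 13.9
eef_pos: [0.5166, 0.1812, 0.1489]
eef_rot: [0.286, -3.076, 0.052]
contact_force: [1.3, -8.9, -0.9]
gripper_width: 0.0242
```

```bash
bash look.sh e7 225 4.5
```

```text
eye 513.6 172.0 r 14.5 bed [217.   22.2] R 218.1 ang 5.85 hook by/anchor 23.1
t 13.95 tip [511.4 177.   38.7] bed [222.3  23.8] rad 223.6 ang 6.11 psi -169.4 tiltvec [-5.4 -4.3] F [ 1.95 -8.24  0.31] Fbed -8.43 -0.84 w 0.0241
1 [[-0.61,0.16,-0.27,0.6,-1]]
```

View pics/e7.png

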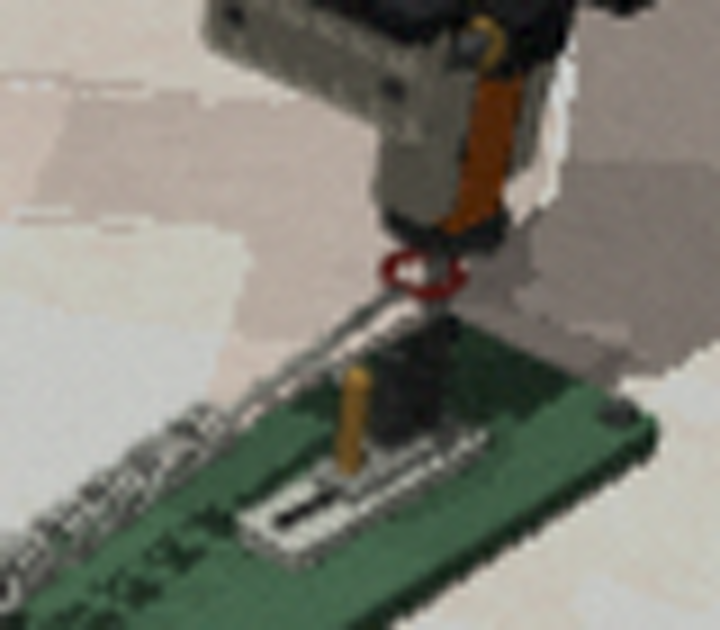

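Request:
{"api": "send_rows", "payload": {
  "series": [
    [-0.3,0.17,-0.1,0,-1],
    [-0.2,0.15,-0.1,0,-1]
  ]
}}

```text
time_s: 14.2
eef_pos: [0.5199, 0.1825, 0.1498]
eef_rot: [0.286, -3.071, 0.061]
contact_force: [1.6, -8.3, -0.7]
gripper_width: 0.0242
```

```bash
bash look.sh e8 225 4
```

```text
eye 517.0 173.3 r 15.2 bed [217.9  18.7] R 218.7 ang 4.9 hook by/anchor 20.7
t 14.25 tip [514.2 177.7  39.7] bed [222.6  20.9] rad 223.6 ang 5.36 psi -169.4 tiltvec [-5.8 -4.9] F [ 1.85 -8.24 -1.53] Fbed -8.41 -0.74 w 0.0241
1 [[-0.52,0.15,-0.16,0.6,-1]]
```

Request:
{"api": "send_rows", "payload": {
  "series": [
    [-0.25,0.12,0,0,-1],
    [-0.25,0.12,0,0,-1]
  ]
}}

```text
time_s: 14.5
eef_pos: [0.5232, 0.1829, 0.1488]
eef_rot: [0.285, -3.066, 0.069]
contact_force: [1.8, -7.2, -0.1]
gripper_width: 0.0238
```

```bash
bash look.sh e9 225 3
```

```text
eye 519.1 173.6 r 15.1 bed [217.9  16.5] R 218.5 ang 4.34 hook by/anchor 19.2
t 14.55 tip [517.1 177.4  38.7] bed [221.9  18. ] rad 222.7 ang 4.65 psi -169.5 tiltvec [-6.3 -5.5] F [ 2.49 -8.   -1.21] Fbed -8.26 -1.41 w 0.024
1 [[-0.62,0.23,-0.29,0.5,-1]]
```

Request:
{"api": "send_rows", "payload": {
  "series": [
    [-0.3,0.17,-0.1,0,-1],
    [-0.25,0.12,0,0,-1]
  ]
}}

```text
time_s: 14.8
eef_pos: [0.5271, 0.1839, 0.1486]
eef_rot: [0.284, -3.061, 0.077]
contact_force: [1.3, -8.6, -0.9]
gripper_width: 0.0243
```

```bash
bash look.sh e10 225 2
```

```text
eye 522.7 172.9 r 14.5 bed [216.8  13.1] R 217.2 ang 3.47 hook by/anchor 16.9
t 14.85 tip [520.4 177.7  38.5] bed [221.8  14.7] rad 222.3 ang 3.8 psi -169.5 tiltvec [-6.8 -6.2] F [ 1.8  -8.01 -0.41] Fbed -8.18 -0.72 w 0.0238
1 [[-0.68,0.26,-0.31,0.5,-1]]
```

View pics/e10.png

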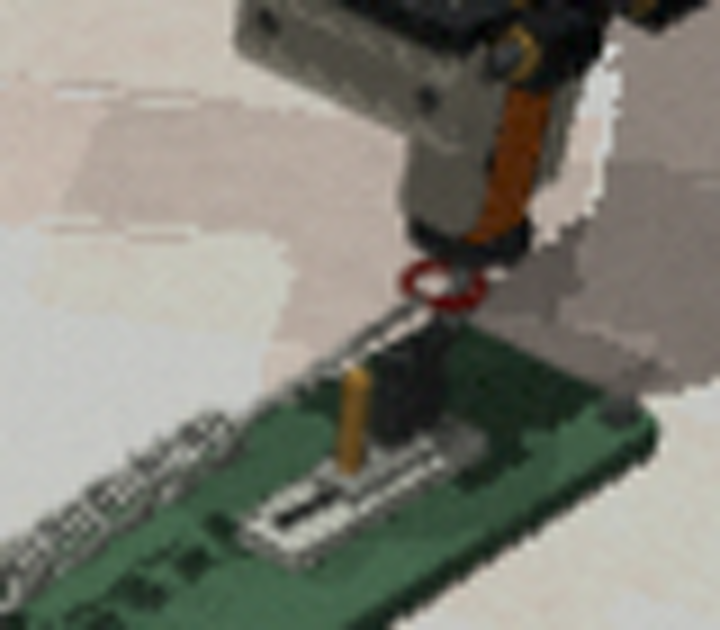

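The hook's bar is now about 17 mm from the post line, past the 20 mm stop, with no contact force. So it is entering the gap.

Request:
{"api": "send_rows", "payload": {
  "series": [
    [-0.3,0.2,-0.1,0,-1],
    [-0.3,0.15,-0.1,0,-1]
  ]
}}

```text
time_s: 15.1
eef_pos: [0.5311, 0.1857, 0.1492]
eef_rot: [0.282, -3.056, 0.085]
contact_force: [1.5, -6.4, -0.0]
gripper_width: 0.0242
```

```bash
bash look.sh e11 225 1
```

```text
eye 526.4 173.3 r 15.0 bed [216.6   9.4] R 216.9 ang 2.48 hook by/anchor 14.4
t 15.15 tip [524.2 179.   39.2] bed [222.6  10.9] rad 222.9 ang 2.79 psi -169.5 tiltvec [-7.2 -6.8] F [ 1.8  -6.8  -1.01] Fbed -6.98 -0.89 w 0.0239
1 [[-0.69,0.19,-0.24,0.5,-1]]
```

Request:
{"api": "send_rows", "payload": {
  "series": [
    [0,0.2,0,0,-1],
    [0,0.15,0,0,-1]
  ]
}}

```text
time_s: 15.4
eef_pos: [0.5296, 0.1863, 0.1483]
eef_rot: [0.281, -3.051, 0.093]
contact_force: [1.3, -8.3, -0.8]
gripper_width: 0.024
```

```bash
bash look.sh e12 225 1
```

```text
eye 525.8 173.1 r 15.5 bed [216.5  10.1] R 216.7 ang 2.66 hook by/anchor 14.8
t 15.45 tip [521.7 178.9  38.4] bed [222.8  13.3] rad 223.2 ang 3.41 psi -169.6 tiltvec [-7.7 -7.4] F [ 1.2  -8.38 -0.89] Fbed -8.47 -0.09 w 0.0241
2 [[-0.46,0.08,-0.17,0.2,-1],[-0.46,0.08,-0.17,0.2,-1]]
```

View pics/e12.png

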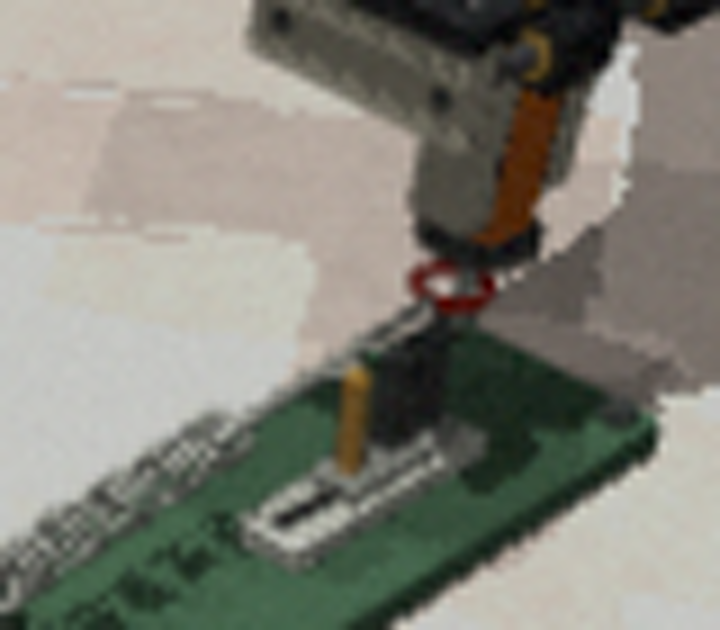

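Request:
{"api": "send_rows", "payload": {
  "series": [
    [-0.5,0.2,-0.1,0,-1],
    [-0.5,0.2,-0.1,0,-1]
  ]
}}

```text
time_s: 15.7
eef_pos: [0.5372, 0.189, 0.1486]
eef_rot: [0.28, -3.046, 0.102]
contact_force: [0.6, -7.9, 0.0]
gripper_width: 0.0243
```

```bash
bash look.sh e13 225 0
```

```text
eye 531.9 176.1 r 15.5 bed [218.7   3.6] R 218.7 ang 0.94 hook by/anchor 10.4
t 15.75 tip [529.4 181.   38.8] bed [223.9   5.4] rad 224.0 ang 1.39 psi -169.6 tiltvec [-8.2 -8.1] F [ 2.98 -8.17 -0.58] Fbed -8.49 -1.88 w 0.0241
1 [[-0.53,0.07,-0.27,0.4,-1]]
```

Request:
{"api": "send_rows", "payload": {
  "series": [
    [-0.4,0.15,-0.1,0,-1],
    [-0.2,0.1,0,0,-1]
  ]
}}

```text
time_s: 16.0
eef_pos: [0.5417, 0.1895, 0.1481]
eef_rot: [0.279, -3.04, 0.111]
contact_force: [1.5, -8.4, -0.4]
gripper_width: 0.0238
```

```bash
bash look.sh e14 214 0
```

```text
eye 535.0 175.9 r 15.1 bed [218.    0.5] R 218.0 ang 0.14 hook by/anchor 8.3
t 16.05 tip [532.9 180.6  38.3] bed [223.   2.] rad 223.0 ang 0.52 psi -169.7 tiltvec [-8.8 -8.8] F [ 1.49 -8.81 -0.14] Fbed -8.93 -0.31 w 0.0241
2 [[-0.07,-0.46,-0.11,0.2,-1],[-0.07,-0.46,-0.11,0.2,-1]]
```

View pics/e14.png

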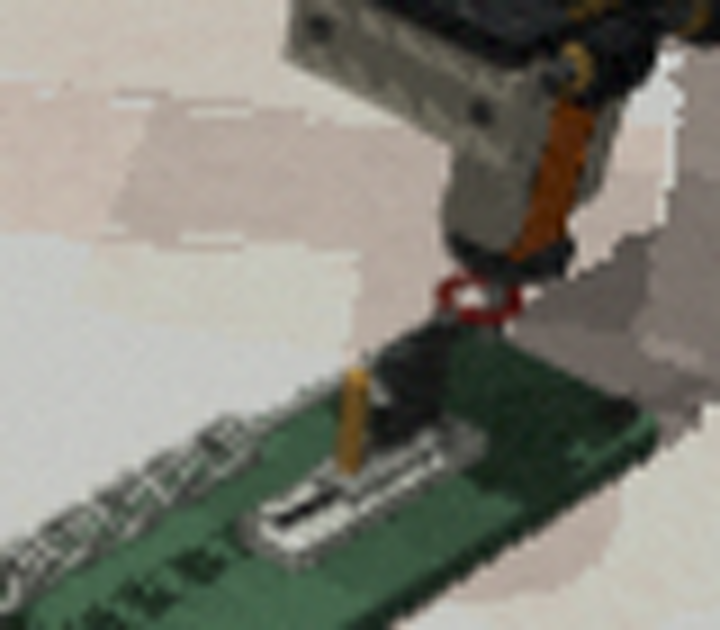

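The bar is about 8.3 mm beside the post line, so I ease inward and let the post take the load.

Request:
{"api": "send_rows", "payload": {
  "series": [
    [0,-0.2,-0.1,0,-1],
    [0,-0.2,0,0,-1]
  ]
}}

```text
time_s: 16.3
eef_pos: [0.5421, 0.1852, 0.1487]
eef_rot: [0.278, -3.038, 0.112]
contact_force: [-0.8, -0.9, -0.5]
gripper_width: 0.0242
```

```bash
bash look.sh e15 213 0
```

```text
eye 537.8 173.9 r 15.8 bed [215.7  -2. ] R 215.8 ang -0.54 hook by/anchor 6.6
t 16.35 tip [533. 176.  39.] bed [218.5   2.5] rad 218.5 ang 0.64 psi -169.7 tiltvec [-9.  -8.9] F [-0.9  -0.61 -1.74] Fbed -0.49 0.97 w 0.024
1 [[-0.2,-0.57,-0.18,0.3,-1]]
```

Puller force fell to about 0 N, so the hook hangs on the post. Now I centre the rod and toe in the eye and retract along the puller's axis.

```bash
python3 tip.py 0.4 536.3 170.2 39 -169.7
```

```text
t 16.35 tip [533. 176.  39.] bed [218.5   2.5] rad 218.5 ang 0.64 psi -169.7 tiltvec [-9.  -8.9] F [-0.9  -0.61 -1.74] Fbed -0.49 0.97 w 0.024
2 [[-0.11,-0.32,0.01,-0.0,-1],[-0.11,-0.32,0.01,-0.0,-1]]
```

Request:
{"api": "send_rows", "payload": {
  "series": [
    [-0.1,-0.3,0,0,-1],
    [-0.1,-0.3,0,0,-1],
    [0,0,0,0,-1],
    [0,0,0,0,-1]
  ]
}}

```text
time_s: 16.85
eef_pos: [0.5454, 0.1802, 0.149]
eef_rot: [0.279, -3.039, 0.11]
contact_force: [0.8, 0.1, -1.1]
gripper_width: 0.0243
```

```bash
bash look.sh e16 213 0;python3 tip.py 0.4 536.3 170.2 39 -169.7
```

```text
eye 537.6 172.6 r 13.9 bed [214.4  -1.6] R 214.4 ang -0.43 hook by/anchor 6.9
t 16.9 tip [536.5 171.4  39.4] bed [213.4  -0.4] rad 213.4 ang -0.11 psi -169.7 tiltvec [-8.9 -8.7] F [ 0.76 -0.84 -1.12] Fbed -0.94 -0.65 w 0.0238
1 [[0.06,-0.05,-0.16,0.3,-1]]
t 16.9 tip [536.5 171.4  39.4] bed [213.4  -0.4] rad 213.4 ang -0.11 psi -169.7 tiltvec [-8.9 -8.7] F [ 0.76 -0.84 -1.12] Fbed -0.94 -0.65 w 0.0238
1 [[0.04,-0.11,0.05,0.0,-1]]
```

View pics/e16.png

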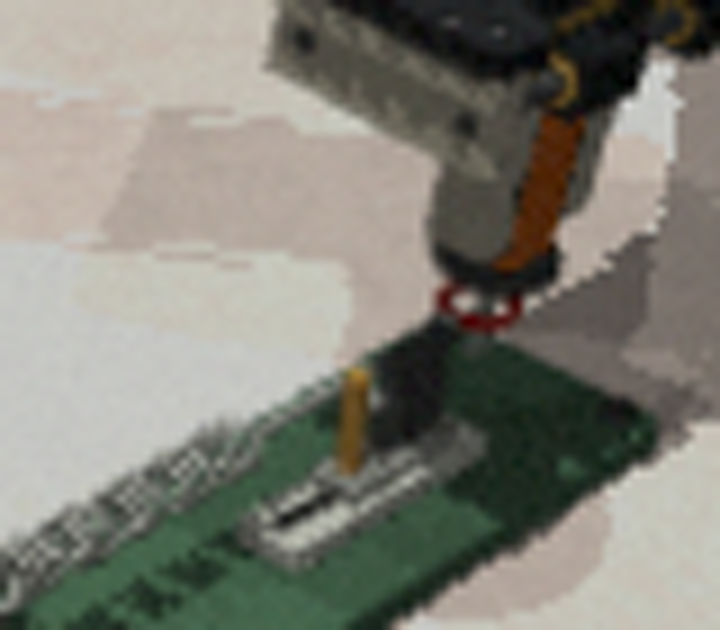

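Request:
{"api": "send_rows", "payload": {
  "series": [
    [0,-0.25,0,0,-1],
    [0,0,-0.3,0,-1],
    [0,0,-0.5,0,-1],
    [0,0,-0.5,0,-1]
  ]
}}

```text
time_s: 17.4
eef_pos: [0.5469, 0.1787, 0.1628]
eef_rot: [0.279, -3.039, 0.11]
contact_force: [1.0, 0.1, -0.9]
gripper_width: 0.024
```

```bash
bash look.sh e17 213 0
```

```text
eye 535.8 173.3 r 15.3 bed [215.4   0. ] R 215.4 ang 0.01 hook by/anchor 8.0
t 17.45 tip [538.4 170.1  53.8] bed [211.9  -2.1] rad 211.9 ang -0.58 psi -169.7 tiltvec [-8.8 -8.7] F [ 0.17  0.11 -0.38] Fbed 0.09 -0.18 w 0.0241
2 [[0.04,0.1,0.64,0.2,-1],[0.04,0.1,0.64,0.2,-1]]
```

No catching. Retracting further.

Request:
{"api": "send_rows", "payload": {
  "series": [
    [0,0,-0.5,0,-1],
    [0,0,-0.7,0,-1],
    [0,0,-1,0,-1],
    [0,0,-2,0,-1],
    [0,0,-2,0,-1],
    [0,0,-2,0,-1]
  ]
}}

```text
time_s: 18.2
eef_pos: [0.5536, 0.1854, 0.2488]
eef_rot: [0.279, -3.038, 0.111]
contact_force: [1.0, -0.0, -0.7]
gripper_width: 0.0241
```

```bash
bash look.sh e18 213 0;python3 - <<'E'
from h import *
c=load("e18.npz"); crop(c,315,110,415,215,7,"e18.png")
E
python3 tip.py 4 560 20 150 -120 560 -200 170 -94.6
```

```text
eye 536.0 174.1 r 15.4 bed [ 2.162e+02 -2.000e-01] R 216.2 ang -0.06 hook by/anchor 7.8
t 18.25 tip [546.4 177.3 142.2] bed [218. -11.] rad 218.3 ang -2.89 psi -169.6 tiltvec [-8.5 -8.7] F [2.46 0.79 2.77] Fbed 0.46 -2.54 w 0.0244
13 [[0.02,0.02,0.78,0.0,-1],[0.02,0.02,0.78,0.0,-1],[0.02,0.02,0.78,0.0,-1],[0.02,0.02,0.78,0.0,-1],[0.02,0.02,0.78,0.0,-1],[0.02,0.02,0.78,0.0,-1],[0.02,0.02,0.78,0.0,-1],[0.02,0.02,0.78,0.0,-1],[0.02,0.02,0.78,0.0,-1],[0.02,0.02,0.78,0.0,-1],[0.02,0.02,0.78,0.0,-1],[0.02,0.02,0.78,0.0,-1],[0.02,0.02,0.78,0.0,-1]]
t 18.25 tip [546.4 177.3 142.2] bed [218. -11.] rad 218.3 ang -2.89 psi -169.6 tiltvec [-8.5 -8.7] F [2.46 0.79 2.77] Fbed 0.46 -2.54 w 0.0244
12 [[0.26,-2.62,0.06,-8.3,-1],[0.63,-2.56,0.06,-8.3,-1],[1.0,-2.44,0.06,-8.3,-1],[1.34,-2.27,0.06,-8.3,-1],[1.65,-2.05,0.06,-8.3,-1],[1.93,-1.8,0.06,-8.3,-1],[3.2,-1.82,-0.04,-4.2,-1],[3.33,-1.58,-0.04,-4.2,-1],[3.43,-1.33,-0.04,-4.2,-1],[3.52,-1.07,-0.04,-4.2,-1],[3.59,-0.81,-0.04,-4.2,-1],[3.64,-0.54,-0.04,-4.2,-1]]
```

View pics/e18.png

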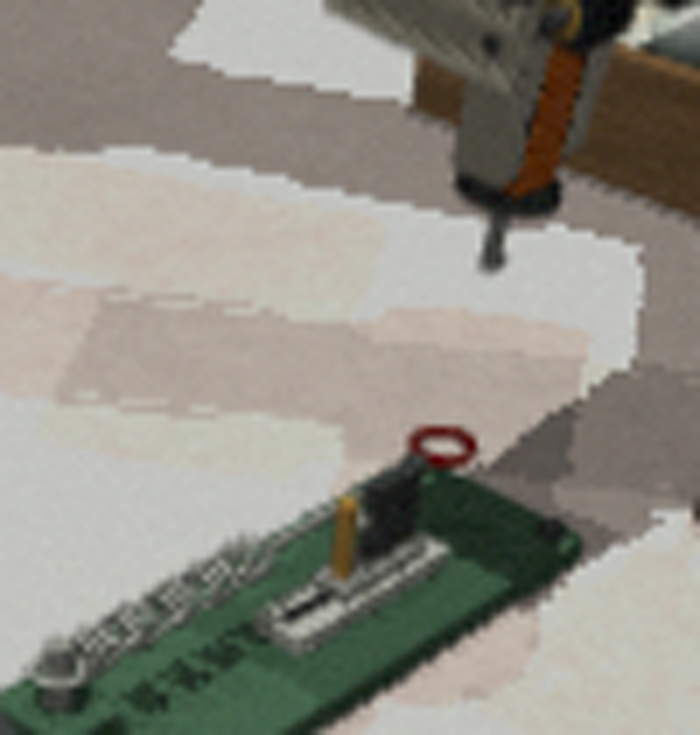

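Scene e18 shows the hook hanging behind the brass post, with the eye at about scene (378,174) and the puller clear. Back to the stand.

Request:
{"api": "send_rows", "payload": {
  "series": [
    [0.3,-2.6,0,-8.3,-1],
    [0.6,-2.6,0,-8.3,-1],
    [1.0,-2.4,0,-8.3,-1],
    [1.3,-2.3,0,-8.3,-1],
    [1.6,-2.0,0,-8.3,-1],
    [1.9,-1.8,0,-8.3,-1],
    [3.2,-1.8,0,-4.2,-1],
    [3.3,-1.6,0,-4.2,-1],
    [3.4,-1.3,0,-4.2,-1],
    [3.5,-1.1,0,-4.2,-1],
    [3.6,-0.8,0,-4.2,-1],
    [3.6,-0.5,0,-4.2,-1]
  ]
}}

```text
time_s: 19.75
eef_pos: [0.5801, -0.1974, 0.2847]
eef_rot: [2.115, -2.179, 0.007]
contact_force: [-0.4, 1.0, -0.8]
gripper_width: 0.0242
```

```bash
python3 tip.py 3 491 -336.5 120 -94.6
```

```text
t 19.75 tip [ 572.2 -205.8  174.9] bed [-165.2   14.1] rad 165.8 ang 175.12 psi -91.5 tiltvec [-7.9 -8.4] F [-0.44  0.99 -0.77] Fbed 1.04 0.3 w 0.0242
6 [[2.14,1.22,1.17,0.5,-1],[2.15,1.2,1.17,0.5,-1],[2.16,1.18,1.17,0.5,-1],[2.17,1.16,1.17,0.5,-1],[2.18,1.14,1.17,0.5,-1],[2.19,1.12,1.17,0.5,-1]]
```

Request:
{"api": "send_rows", "payload": {
  "series": [
    [2.1,1.2,1.2,0.5,-1],
    [2.1,1.2,1.2,0.5,-1],
    [2.1,1.2,1.2,0.5,-1],
    [2.1,1.2,1.2,0.5,-1],
    [2.1,1.1,1.2,0.5,-1],
    [2.0,1.1,1.2,0.5,-1],
    [0,0,0,0,-1],
    [0,0,0,0,-1]
  ]
}}

```text
time_s: 20.75
eef_pos: [0.4962, -0.3299, 0.2281]
eef_rot: [2.054, -2.239, 0.014]
contact_force: [0.8, 0.3, -0.3]
gripper_width: 0.0239
```

```bash
python3 tip.py 1.5 491 -336.5 60 -94.6
```

```text
t 20.75 tip [ 488.5 -338.3  118.3] bed [-285.5  114.6] rad 307.6 ang 158.14 psi -94.8 tiltvec [-7.7 -8.4] F [ 0.76  0.35 -0.34] Fbed 0.25 -0.8 w 0.0239
4 [[-0.17,-0.15,1.44,-0.1,-1],[-0.17,-0.15,1.44,-0.1,-1],[-0.17,-0.15,1.44,-0.1,-1],[-0.17,-0.15,1.44,-0.1,-1]]
```

Request:
{"api": "send_rows", "payload": {
  "series": [
    [-0.2,-0.2,1.4,0,-1],
    [-0.2,-0.2,1.4,0,-1],
    [-0.2,-0.2,1.4,0,-1],
    [-0.1,-0.1,1.2,0,-1],
    [0,0,0,0,-1],
    [0,0,0,0,-1]
  ]
}}

```text
time_s: 21.5
eef_pos: [0.5015, -0.3258, 0.169]
eef_rot: [2.057, -2.236, 0.013]
contact_force: [-0.8, 0.5, -0.0]
gripper_width: 0.0241
```

```bash
python3 tip.py 1 491 -336.5 30 -94.6; python3 - <<'E'
from station import *
from h import *
c=capture("scene"); np.savez("s1.npz",**c); crop(c,155,170,245,260,7,"s1.png")
e=sense(); 
E
```

```text
t 21.5 tip [ 493.7 -334.2   59.2] bed [-282.1  108.9] rad 302.4 ang 158.9 psi -94.6 tiltvec [-7.7 -8.4] F [-0.82  0.51 -0.03] Fbed 0.61 0.75 w 0.0241
3 [[0.0,0.02,0.98,-0.0,-1],[0.0,0.02,0.98,-0.0,-1],[0.0,0.02,0.98,-0.0,-1]]
```

View pics/s1.png

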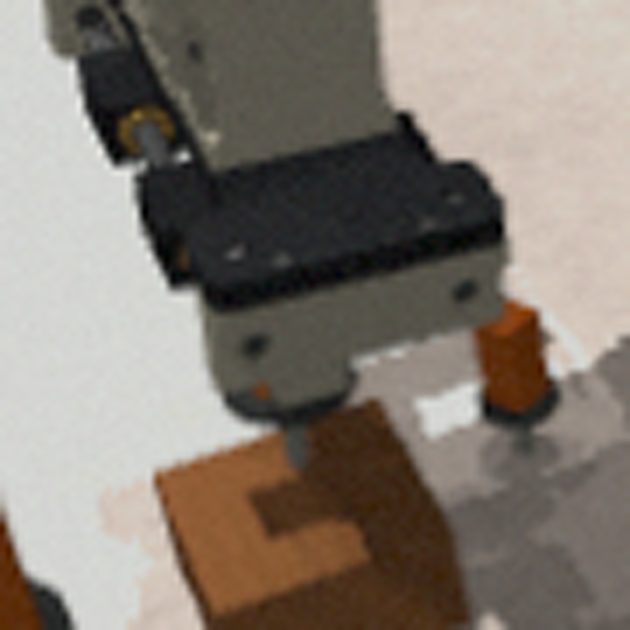

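The tip is above the socket (s1 (297,462)). Descending.

Request:
{"api": "send_rows", "payload": {
  "series": [
    [-0.1,-0.1,0.9,0,-1],
    [0,0,0.9,0,-1],
    [0,0,0.9,0,-1],
    [0,0,0,0,-1]
  ]
}}

```text
time_s: 22.05
eef_pos: [0.5006, -0.3272, 0.1408]
eef_rot: [2.056, -2.237, 0.014]
contact_force: [0.3, 1.0, -0.5]
gripper_width: 0.0244
```

```bash
python3 tip.py 0.6 492 -335.5 13 -94.6
```

```text
t 22.05 tip [ 493.  -335.6   30.9] bed [-283.4  109.8] rad 303.9 ang 158.82 psi -94.7 tiltvec [-7.6 -8.4] F [ 0.3   0.96 -0.53] Fbed 0.91 -0.43 w 0.0244
3 [[-0.05,-0.01,0.6,-0.0,-1],[-0.05,-0.01,0.6,-0.0,-1],[-0.05,-0.01,0.6,-0.0,-1]]
```

Request:
{"api": "send_rows", "payload": {
  "series": [
    [-0.1,0,0.6,0,-1],
    [0,0,0.6,0,-1],
    [0,0,0.4,0,-1],
    [0,0,0,0,-1]
  ]
}}

```text
time_s: 22.55
eef_pos: [0.4997, -0.3275, 0.1237]
eef_rot: [2.057, -2.237, 0.015]
contact_force: [0.3, 0.5, -1.1]
gripper_width: 0.0242
```

```bash
python3 tip.py 0.6 492 -335.5 11 -94.6
```

```text
t 22.55 tip [ 492.  -336.    13.9] bed [-283.6  110.8] rad 304.5 ang 158.67 psi -94.7 tiltvec [-7.6 -8.4] F [ 0.33  0.46 -1.15] Fbed 0.41 -0.39 w 0.0242
1 [[-0.07,-0.01,0.29,-0.1,-1]]
```

Request:
{"api": "send_rows", "payload": {
  "series": [
    [0,0,0.2,0,-1],
    [0,0,0.2,0,-1],
    [0,0,0.15,0,-1],
    [0,0,0.1,0,-1]
  ]
}}

```text
time_s: 23.05
eef_pos: [0.5002, -0.3284, 0.1215]
eef_rot: [2.058, -2.236, 0.02]
contact_force: [-2.1, 2.5, 5.0]
gripper_width: 0.0241
```

```bash
python3 tip.py
```

```text
t 23.05 tip [ 492.9 -337.1   11.7] bed [-284.9  110. ] rad 305.4 ang 158.88 psi -94.6 tiltvec [-7.3 -8.7] F [-2.14  2.54  5.01] Fbed 2.8 1.79 w 0.0241
```

Request:
{"api": "send_rows", "payload": {
  "series": [
    [0,0,0,0,-0.3],
    [0,0,0,0,-0.3],
    [0,0,0,0,0],
    [0,0,0,0,0.5],
    [0,0,0,0,1],
    [0,0,0,0,1],
    [0,0,0,0,1],
    [0,0,0,0,1]
  ]
}}

```text
time_s: 24.05
eef_pos: [0.5007, -0.3286, 0.1217]
eef_rot: [2.059, -2.236, 0.022]
contact_force: [-0.7, -1.3, 0.2]
gripper_width: 0.0842
```

```bash
python3 tip.py; python3 - <<'E'
from station import *
from h import *
c=capture("scene"); np.savez("s2.npz",**c); crop(c,155,170,245,260,7,"s2.png")
E
```

```text
t 24.05 tip [ 493.5 -337.4   11.9] bed [-285.2  109.5] rad 305.5 ang 159.0 psi -94.6 tiltvec [-7.1 -8.7] F [-0.67 -1.32  0.22] Fbed -1.22 0.83 w 0.0842
```

View pics/s2.png

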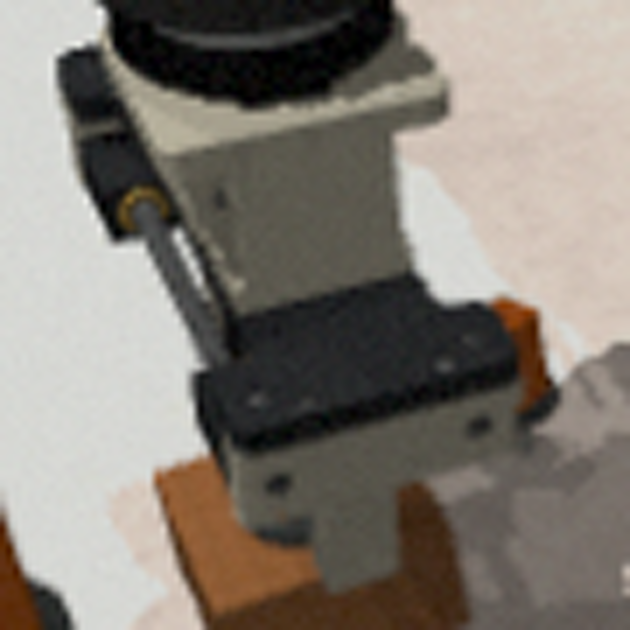

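Request:
{"api": "send_rows", "payload": {
  "series": [
    [0,0,-1,0,1],
    [0,0,-2,0,1],
    [0,0,-3,0,1],
    [0,0,-4,0,1],
    [0,0,-4,0,1],
    [0,0,-4,0,1],
    [0,0,0,0,1]
  ]
}}

```text
time_s: 24.98
eef_pos: [0.5127, -0.3138, 0.3111]
eef_rot: [2.06, -2.237, 0.025]
contact_force: [0.0, -0.4, -0.5]
gripper_width: 0.0878
```

```bash
python3 tip.py; python3 - <<'E'
from station import *
from h import *
c=capture("scene"); np.savez("s3.npz",**c); crop(c,155,170,245,260,7,"s3.png"); crop(c,315,130,415,215,7,"s3b.png"); cv2.imwrite("pics/s3full.png",c["img"][:,:,::-1])
h=cv2.cvtColor(c["img"],cv2.COLOR_RGB2HSV); print(proj(c,[(.492,-.3355,.098),(.492,-.3355,.048)]))
E
python3 eye.py s3.npz
```

```text
t 24.975 tip [ 505.8 -322.7  201.2] bed [-272.3   95.4] rad 288.5 ang 160.69 psi -94.6 tiltvec [-6.9 -8.8] F [ 0.01 -0.39 -0.51] Fbed -0.39 0.04 w 0.0878
[[192.1838682  221.39385487]
 [196.57415398 238.92396296]]
eye 535.1 174.7 r 15.4 bed [216.9   0.6] R 216.9 ang 0.16 hook by/anchor 8.4
```

View pics/s3.png

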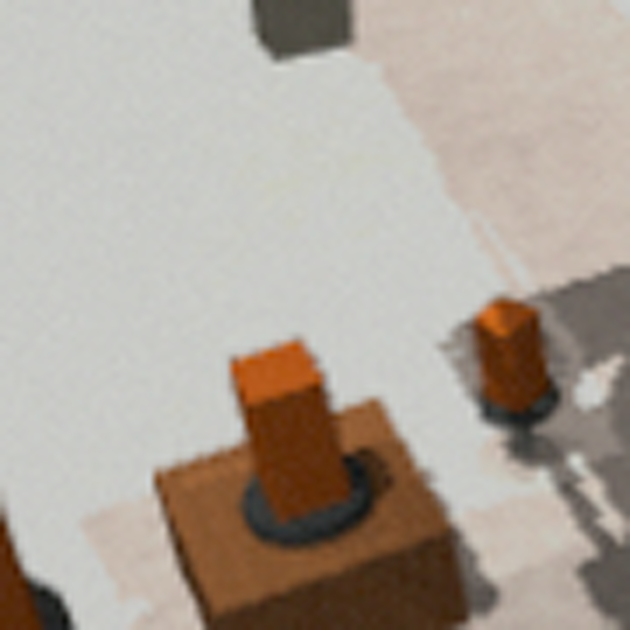

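View pics/s3b.png

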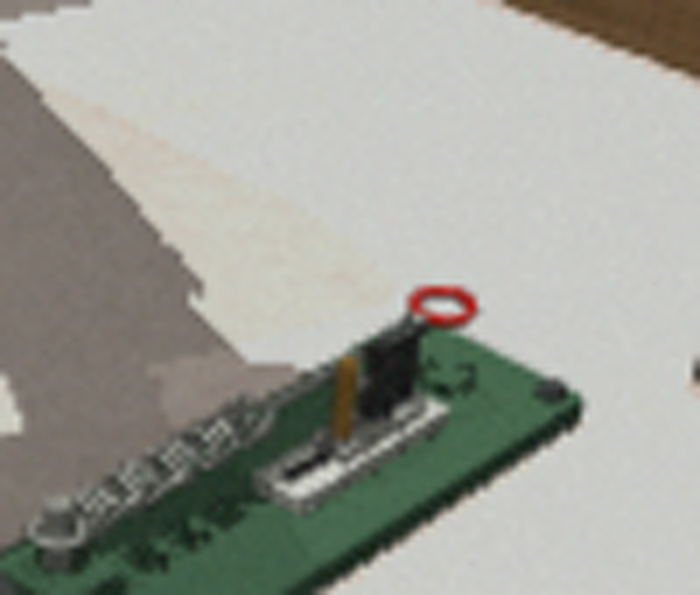

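View pics/s3full.png

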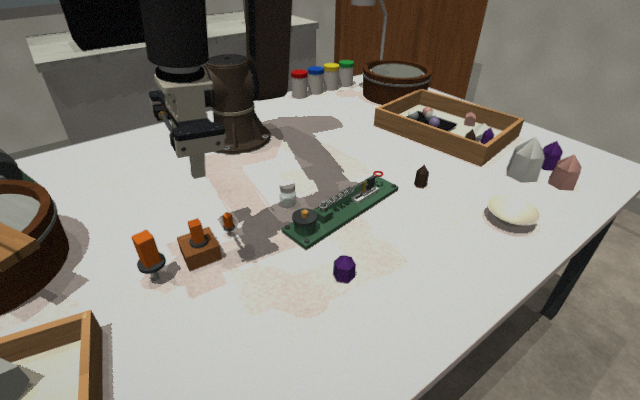

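The puller stands upright with its collar flat on the block, about 4 mm from where it stood at the start. The hook is home (bar 8.4 mm), and stones and jar look unmoved. Handing in.

```bash
python3 - <<'E'
from station import *
print(close_job())
E
```

```text
the job is handed in; nothing more can be done
None
```

The hook hangs on the brass post and the puller is back upright in its stand. I handed the job in at about 25 s of the 72 s; the hand-in reports no verdict.

**What I did**
- **Puller:** I took the middle-sized puller from the stand and put it through the red eye with the toe pointing outward.
- **Pull:** I stretched the spring about 33 mm at roughly 8–9 N, then swung the hook sideways in small checked steps. It entered the gap on the first try, with no contact force beyond the spring's own pull.
- **Release:** I eased off until the post carried the load and the puller read about 0 N. Then I withdrew it without catching and put it back in the stand.

**Last checks**
- **Hook:** The bar is about 8.4 mm beside the post line in the image (4–11.5 mm allowed). The eye is 215–217 mm from the pivot, where about 215 mm was expected; the spread is camera noise.
- **Puller:** It stands upright with its collar flat on the block, about 4 mm from where it stood at the start (13 mm allowed).
- **Surroundings:** The gripper is open and clear. The stones and jar look unmoved by eye; I did not measure them.

**What was off:** The tool tilted steadily under the spring load, to about 6.6° at most and about 6° when I set the puller down. I therefore put the collar down on its edge with about 5 N, and the puller settled flat when released.

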